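Set up a batch of pendant blanks under the bench drill

ROBOT

A 6-joint arm with a two-finger parallel gripper is mounted at the origin on the work surface. World frame = base frame: x ahead of the robot, y to its left, z up, the work surface at z = 0. Lengths are in m, angles in rad, forces in N, time in s.
With the tool pointing down it reaches from about 0.3 to 0.75 m from the base axis. Payload 8.5 kg.
Tool frame: the origin (TCP) lies between the finger pads; the fingertips stand 8 mm ahead of it and the grasp point (between the pads) lies 11 mm behind it (ctrl.tip_reach is the distance from the TCP to the fingertips, in m); z points along the fingers, y is the direction in which the jaws open and shut (so a half turn about z gives the same grasp; the last joint's range is limited). The gripper opens to 88 mm and grips with 3 to 60 N. Pads are 18 mm wide; open, the fingers measure 123 mm over their backs; the gripper's body (75 mm by 187 mm) begins 45 mm behind the grasp point.
Start: joints at [1.019, 0.381, 1.297, -0, 1.464, -0.215], TCP at [0.182, 0.519, 0.247] pointing down, gripper open.
Joint ranges: [-3.11, 3.11], [-0.89, 2.33], [0.22, 2.48], [-1.42, 4.56], [0.17, 2.85], [-2.88, 2.88]. Speed limits (rad/s): [2.39, 2.39, 3.14, 3.14, 3.14, 3.14].

INTERFACE

Orientations are given as a rotation vector (axis times angle).
In Python, from bench import ctrl, snapshot, nets gives the robot as it stands.
- The arm moves only by the tool play_rows, never from a script. Its argument "motion" is a list of rows, each a list of 3 entries, a list of its own where there are three numbers: the shift along the tool's x, y, z in cm, then the turn, a rotation vector about the tool's x, y, z in degrees, then the closure in counts, from 0 (fully open) to 255 (shut). A call has 1 to 12 rows; each row is the pose to reach, as a shift and turn from the pose measured when the call began, along the tool's axes at that moment; what a row does not reach only later rows make up. A row lasts 1/8 s, in which the tool goes at most 62.5 mm and 10.7 degrees, less where a joint would pass 70% of its speed; a pose out of reach is approached as far as the arm can. A call with a gripper value outside its range is refused whole. The fingers move at their own pace and stop on an object; the grip force is fixed at half the most. Time passes only in rows, so rows that repeat a pose let the fingers close. It gives the time, the measured TCP pose, the force and the opening at its end, in the units of the state.
- ctrl.sense(): the state, without advancing time (a new reading comes with each control period).
- snapshot(name): name is "scene" or "top" or "wrist"; returns a dict with "frame" (400x640x3 uint8, blue, green, red), "z_map" (400x640 float32, m along the optical axis (not along the pixel's ray), 0 where there is no reading), "camera_matrix" (3x3 intrinsics, pixels), "k1" (the pictures are not rectified: a ray, as slopes to the right and down, at radius r is drawn at 1 + k1 r^2 times it, then the intrinsics apply), "extrinsics" (4x4, takes a point from world to camera coordinates). Camera axes: x right, y up, looking along -z (the intrinsics and any distortion apply to the point x, -y, -z); pixel columns grow to the right and rows downward; lengths in m; the calibration is good to about 2 mm. A picture is of the moment at which its call begins.
- ctrl.job_done(): hands the job in, once; it reports no verdict.
Trained networks look in the newest picture that a camera, given by its name, has taken for a name from the list of things; names that differ only in an ending like _2 or _b are one class to them, and where a whole thing is asked for, a point or a joint stands for the part that bears it (a point fixed in the world has none). Each returns a list of dicts, best first, with "score" (0 to 1); they miss things now and then, are a little off and sometimes report something else, mostly with a low value. They report only what shows in the picture. A call takes as long as a camera call.
- nets.look_for(camera, name): "extent" ([left, top, right, bottom] in pixels, round what is visible of it).
- nets.outline_of(camera, name): "region" (400x640 bool, what is visible of it) and "extent" ([left, top, right, bottom] in pixels, round what is visible of it).
The state is a dict: "t": time; "qpos": joint angles; "qvel": joint speeds; "joint_torque": joint torques, N m; "ee_pos": TCP position; "tcp_rot": TCP orientation; "contact_force": force on the tool from outside, world axes, zero at the start; "ft_torque": the same for the moment, N m; "width": finger opening in m.
Only numpy, scipy, OpenCV 4.12 (cv2) and the standard library are available. Lean on these libraries where they do the work, as an engineer would, in place of code of your own. Each camera call takes 0.05 s, during which the arm holds its last target.

TASK

Load all the silver blanks flat into the slots of the slide table, one to a slot: the one with the red dot in the end slot nearest the drill, dot up and at the end away from the robot, the plain ones in the other slots in any order. Fit the crank on the square shaft and wind the table along until the red dot sits right under the drill tip, then take the crank off and stand it upright near the middle of its grey tray. Do not bump the drill stand or disturb the pot, the ring mandrel and the screwdriver.

Things in the scene. Friction and masses are not known exactly. Their poses are not given: they have to be found in the camera images.
- slide_unit: grey slide base 110 mm (x) by 427 mm (y, from y -207 to +220), 30 mm high, with a blue gearbox 85 x 75 mm, 50 mm high, centred at y -175. Origin on the bench; its x points away from the robot, its +y is the way the slide table travels towards the drill. Fixed to the bench
- carriage (a joint): travel of the green slide table along the base's +y, m, 0 to 0.15 (starts at 0 to 0.01). Driven only by the shaft: 24 mm per full turn, clockwise seen from above drives it towards the drill; self-locking (it cannot be pushed, and stays where it is left)
- slot0 (a point): floor centre of the end slot nearest the drill (red tab beside it), on the slide table. Slot 48 mm along x, 18 mm along y, 4 mm deep, floor 50 mm above the bench; axes as the slide base's. The table is 100 x 206 mm, ribs 4 mm high between the slots
- slot1 (a point): floor centre of the second slot, 90 mm from slot0 towards the shaft; same size
- slot2 (a point): floor centre of the third slot, 40 mm further; same size
- slot3 (a point): floor centre of the last slot, 40 mm further; same size
- shaft_foot (a point): foot of the upright square shaft, on its axis, on the top of the blue gearbox 50 mm above the bench. Shaft 16 x 16 mm, 25 mm tall (its top 4 mm reduced to 12 x 12 mm); x and y axes square to its flats, turning with it. It drags with about 0.18 N m
- crank: loose crank, 0.32 kg, standing in the grey tray. Origin: centre of its underside, x along its arm, z up. Hub 34 x 34 mm, 36 mm high, with a square socket in its underside 19 mm wide, 27 mm deep. On the hub a red square grip 24 x 24 mm, from 36 to 68 mm high; socket and grip are square to x and y. Arm 16 mm wide, 27 to 36 mm high. Fitted home, the underside rests on the gearbox
- knob_mid (a point): middle of the crank's black knob, 18 mm in diameter, 40 mm tall (38 to 78 mm above the crank's underside), upright, 55 mm from the crank's axis along its x; it spins freely on its pin
- crank_tray: grey tray of the crank, 130 x 130 mm, rim 12 mm high, floor 4 mm above the bench; origin at the centre of its underside; fixed
- drill_tip (a point): point of the drill bit, 72 mm above the bench (10 mm over a loaded blank), pointing down; over the line x = +12 mm of the slide base; axes as the base's. Bit 6 mm thick up to 113 mm height, then spindle 20 mm thick, then an arm 30 mm wide, 158 to 180 mm high (motor cap 32 mm across up to 210 mm)
- drill_stand: the drill stand; its origin lies on the bench straight under the drill tip, axes as the slide base's. The arm runs from the tip to a column 26 mm thick at y +100 mm, up to 225 mm high, on a foot 80 x 80 mm, 12 mm high. Fixed; do not bump
- marked_blank: silver bar pendant blank, 44 x 14 x 12 mm, 77 g, lying flat on the bench; origin at the centre of its underside, x along its length, z up. It carries a red dot on top
- dot (a point): centre of the red dot, 7 mm across, on the top face of the marked blank, 12 mm from its middle along its +x
- blank1: plain silver bar pendant blank, 44 x 14 x 12 mm, 77 g, lying flat on the bench; origin at the centre of its underside, x along its length, z up; may be absent
- blank2: plain silver bar pendant blank, 44 x 14 x 12 mm, 77 g, lying flat on the bench; origin at the centre of its underside, x along its length, z up; may be absent
- blank3: plain silver bar pendant blank, 44 x 14 x 12 mm, 77 g, lying flat on the bench; origin at the centre of its underside, x along its length, z up; may be absent
- pot: blue ceramic pot, 80 mm across, 60 mm high, origin at its underside; leave alone
- mandrel: steel ring mandrel, a cone 132 mm high on a foot 56 mm across, origin at its underside; leave alone
- screwdriver: screwdriver 150 mm long lying on the bench; leave alone

How it is judged:
By the outcome, as a careful person would: the job done as asked, in the order asked, and still so for the second after the job is handed in, with the robot touching nothing.
Of blank1, blank2, blank3 only 1 to 3 are there at a start; the rules pass over those that are not, and their reading is None.
At some moment in a run one of blank1, blank2, blank3 may be knocked a few centimetres aside while the robot is not near it.
It also fails if it takes over 210 s, if anything falls off the work surface, if the arm or the gripper's body presses on something with over 40 N, if the wrist force passes 120 N, or if a joint passes its speed limit or range.

## Working session

There is one attempt and no reset: what is moved stays moved. The work goes in short steps, Python scripts to look and compute and a tool call to move; the robot and the scene stay as the last step left them, time stands still between calls to the robot, and variables do not carry over. Pictures are saved under pics/ and viewed, and the job is handed in when it is done.

Besides the shell and the picture viewer there is one more tool, called after "Emit:" in YAML: its name, and indented under it one key for each argument. play_rows: Moves the arm, as the interface text tells. Its arguments: {"type":"object","properties":{"motion":{"type":"array"}},"required":["motion"]}

```bash
ls; mkdir -p pics; cat > h.py <<'E'
from bench import ctrl, snapshot, nets
import numpy as np, cv2
from scipy.spatial.transform import Rotation as R
def px2w(s,u,v,z=None,d=None):
    K=s["camera_matrix"];k1=s["k1"];E=s["extrinsics"]
    xd=(u-K[0,2])/K[0,0];yd=(v-K[1,2])/K[1,1]
    x,y=xd,yd
    for _ in range(30):
        f=1+k1*(x*x+y*y);x,y=xd/f,yd/f
    ray=np.array([x,-y,-1.]);Ro=E[:3,:3].T;c=-Ro@E[:3,3];r=Ro@ray
    if z is not None: t=(z-c[2])/r[2]
    else: t=d
    return c+t*r
def w2px(s,p):
    K=s["camera_matrix"];k1=s["k1"];E=s["extrinsics"]
    q=E[:3,:3]@np.asarray(p)+E[:3,3];x=q[0]/-q[2];y=-q[1]/-q[2]
    f=1+k1*(x*x+y*y)
    return np.array([K[0,0]*x*f+K[0,2],K[1,1]*y*f+K[1,2]])
def cloud(s):
    d=s["z_map"];v,u=np.mgrid[0:400,0:640]
    K=s["camera_matrix"];k1=s["k1"];E=s["extrinsics"]
    xd=(u-K[0,2])/K[0,0];yd=(v-K[1,2])/K[1,1];x,y=xd.copy(),yd.copy()
    for _ in range(30):
        f=1+k1*(x*x+y*y);x,y=xd/f,yd/f
    P=np.stack([x*d,-y*d,-d],-1)
    W=(P-E[:3,3])@E[:3,:3]
    W[d<=0]=np.nan
    return W
E
python3 - <<'E'
from h import *
for n in ["scene","top","wrist"]:
    s=snapshot(n);cv2.imwrite(f"pics/{n}0.png",s["frame"]);np.savez(f"{n}0.npz",**s)
    E=s["extrinsics"];print(n,-E[:3,:3].T@E[:3,3],s["k1"],s["camera_matrix"][0,0],-E[2,:3])
print(ctrl.sense(),ctrl.tip_reach)
E
```

```text
pics
scene [1.27924767 0.23415118 1.08689307] -0.08023585285992928 468.6672111579705 [-0.56955329 -0.16793492 -0.804616  ]
top [0.40549008 0.01761862 1.487329  ] 0.03347145800292011 464.9272755575968 [ 0.08546055 -0.01813011 -0.99617659]
wrist [0.1149935  0.54156016 0.38395335] -0.009341143055167216 335.5482065159493 [ 0.25730229 -0.09020307 -0.96211171]
{'t': 0.15, 'qpos': array([ 1.01870936e+00,  3.81039805e-01,  1.29799369e+00, -2.19479874e-05,
        1.46363009e+00, -2.15264300e-01]), 'qvel': array([ 0.00125772, -0.00282009, -0.00186089,  0.00465816, -0.00067482,
       -0.00073595]), 'joint_torque': array([ 2.10748789e-03, -4.38077116e+01, -2.24616945e+01,  7.13943061e-02,
        3.42997152e-02, -7.85580778e-05]), 'ee_pos': array([0.18165216, 0.51892691, 0.24631174]), 'tcp_rot': array([-5.26514830e-01, -3.09677130e+00,  1.57255287e-03]), 'contact_force': array([ 0.13924531,  0.95339738, -0.14313378]), 'ft_torque': array([-0.02545632,  0.04222134, -0.01450749]), 'width': 0.0882630320435203} 0.008
```

View pics/top0.png

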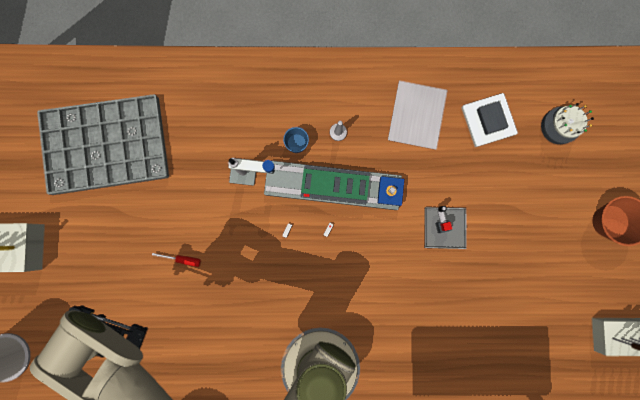

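View pics/scene0.png

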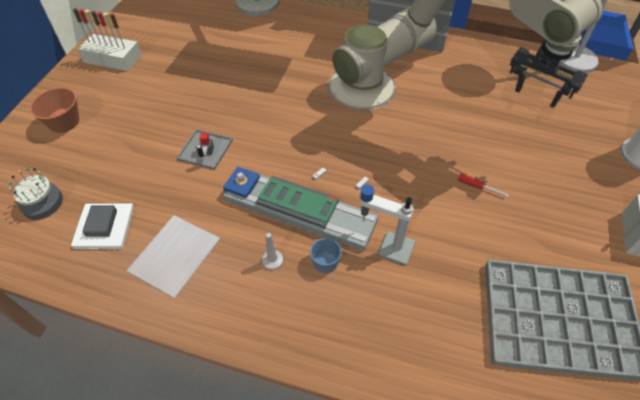

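View pics/wrist0.png

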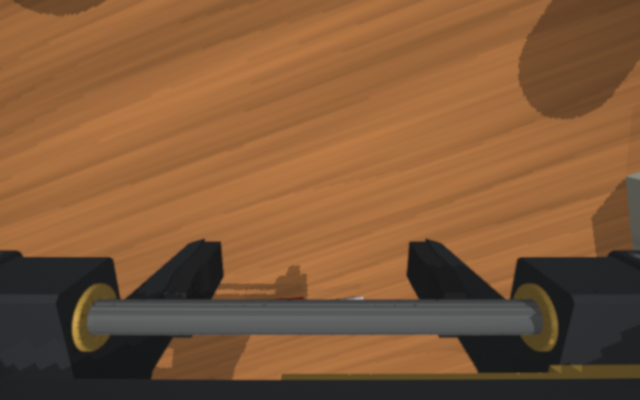

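```bash
python3 - <<'E'
from h import *
s=dict(np.load("top0.npz"))
f=s["frame"]
c=f[145:255,220:480];cv2.imwrite("pics/topz.png",cv2.resize(c,None,fx=3,fy=3,interpolation=cv2.INTER_CUBIC))
W=cloud(s)
for n in ["marked_blank","blank1","crank","crank_tray","slide_unit","carriage","drill_stand","shaft_foot","pot","mandrel","screwdriver"]:
    for cam in ["top","scene"]:
        for r in nets.outline_of(cam,n)[:4]:
            m=r["region"];vv,uu=np.nonzero(m)
            p=W[m] if cam=="top" else cloud(dict(np.load("scene0.npz")))[m]
            p=p[np.isfinite(p[:,0])]
            print(n,cam,round(r["score"],2),np.round(r["extent"]),m.sum(),np.round(np.median(p,0),3) if len(p) else None)
E
```

```text
marked_blank top 0.53 [324. 224. 330. 240.] 68 [ 0.424 -0.026  0.013]
marked_blank top 0.3 [426. 209. 465. 252.] 1369 [ 0.421 -0.407  0.005]
marked_blank scene 0.6 [313. 167. 326. 181.] 71 [ 0.431 -0.024  0.011]
blank1 top 0.53 [281. 223. 294. 235.] 59 [0.426 0.103 0.013]
blank1 top 0.34 [301. 164. 369. 205.] 2109 [ 0.567 -0.045  0.053]
blank1 scene 0.5 [192. 135. 214. 160.] 331 [ 0.448 -0.378  0.048]
blank1 scene 0.47 [355. 178. 368. 187.] 81 [0.428 0.105 0.012]
crank top 0.68 [279. 222. 292. 237.] 82 [0.426 0.106 0.011]
crank top 0.49 [438. 205. 451. 235.] 258 [ 0.445 -0.378  0.044]
crank scene 0.68 [194. 134. 213. 161.] 322 [ 0.448 -0.377  0.047]
crank scene 0.28 [362. 183. 413. 267.] 2029 [0.619 0.228 0.126]
crank_tray top 0.6 [425. 207. 465. 251.] 1492 [ 0.424 -0.403  0.005]
crank_tray scene 0.75 [175. 133. 232. 168.] 1099 [ 0.441 -0.386  0.006]
crank_tray scene 0.34 [197. 134. 216. 162.] 290 [ 0.448 -0.377  0.048]
slide_unit top 0.77 [264. 163. 405. 211.] 4817 [ 0.564 -0.05   0.048]
slide_unit scene 0.66 [255. 175. 340. 229.] 2410 [ 0.575 -0.043  0.053]
slide_unit scene 0.58 [2
[... 290 characters left out ...]
 266.] 2013 [0.619 0.229 0.132]
drill_stand scene 0.54 [260. 179. 340. 229.] 2513 [ 0.575 -0.044  0.053]
shaft_foot top 0.54 [388. 190. 394. 197.] 70 [ 0.546 -0.219  0.054]
shaft_foot top 0.19 [423. 210. 465. 252.] 1487 [ 0.424 -0.407  0.005]
pot top 0.64 [283. 128. 310. 151.] 478 [0.715 0.075 0.012]
pot scene 0.96 [310. 240. 344. 273.] 835 [0.695 0.073 0.031]
mandrel top 0.7 [332. 125. 347. 144.] 239 [ 0.734 -0.057  0.017]
mandrel scene 0.56 [263. 236. 287. 271.] 458 [ 0.75  -0.055  0.018]
mandrel scene 0.28 [256. 176. 340. 225.] 2429 [ 0.575 -0.043  0.053]
screwdriver top 0.54 [156. 254. 206. 268.] 217 [0.334 0.411 0.023]
screwdriver scene 0.52 [457. 175. 505. 193.] 269 [0.341 0.419 0.021]
```

View pics/topz.png

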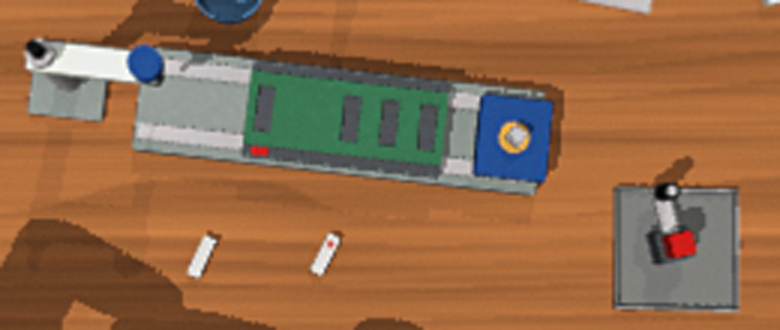

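```bash
cat >> h.py <<'E'
def Rtool(yaw_y):
    """tool down, tool y axis at world heading: yaw of slide (rad): y=(-sin,cos), x=(-cos,-sin)"""
    s,c=np.sin(yaw_y),np.cos(yaw_y)
    return np.array([[-c,-s,0],[-s,c,0],[0,0,-1.]])
def mv(pos,yaw,st=None):
    st=st or ctrl.sense()
    R0=R.from_rotvec(st["tcp_rot"]).as_matrix()
    d=R0.T@(np.asarray(pos)-st["ee_pos"])*100
    rv=np.degrees(R.from_matrix(R0.T@Rtool(yaw)).as_rotvec())
    print("t %.2f"%st["t"],"shift",np.round(d,2),"turn",np.round(rv,2),"dist cm %.1f"%np.linalg.norm(d))
def mvR(pos,Rt):
    st=ctrl.sense();R0=R.from_rotvec(st["tcp_rot"]).as_matrix()
    print("shift",np.round(R0.T@(np.asarray(pos)-st["ee_pos"])*100,2),"turn",np.round(np.degrees(R.from_matrix(R0.T@Rt).as_rotvec()),2))
E
python3 - <<'E'
from h import *
mv([0.47,-0.03,0.33],np.radians(-7))
s=dict(np.load("top0.npz"))
print(px2w(s,268,167,z=.21),px2w(s,308,180,z=.05))
E
```

```text
t 1.25 shift [-45.35 -42.3   -8.32] turn [  0.    0.  -12.3] dist cm 62.6
[0.59701027 0.14464836 0.21      ] [0.58009883 0.03620369 0.05      ]
```

Emit:
play_rows:
  motion:
    - [[-45.4,-42.3,-8.3],[0,0,-12.3],0]
    - [[-45.4,-42.3,-8.3],[0,0,-12.3],0]
    - [[-45.4,-42.3,-8.3],[0,0,-12.3],0]
    - [[-45.4,-42.3,-8.3],[0,0,-12.3],0]
    - [[-45.4,-42.3,-8.3],[0,0,-12.3],0]
    - [[-45.4,-42.3,-8.3],[0,0,-12.3],0]
    - [[-45.4,-42.3,-8.3],[0,0,-12.3],0]
    - [[-45.4,-42.3,-8.3],[0,0,-12.3],0]
    - [[-45.4,-42.3,-8.3],[0,0,-12.3],0]
    - [[-45.4,-42.3,-8.3],[0,0,-12.3],0]
    - [[-45.4,-42.3,-8.3],[0,0,-12.3],0]
    - [[-45.4,-42.3,-8.3],[0,0,-12.3],0]

```text
t: 2.75
ee_pos: [0.4703, -0.0301, 0.3296]
tcp_rot: [-0.193, -3.135, -0.001]
contact_force: [-0.2, -0.1, 0.3]
width: 0.0881
```

```bash
python3 - <<'E'
from h import *
for n in ["wrist","top"]:
    s=snapshot(n);cv2.imwrite(f"pics/{n}1.png",s["frame"]);np.savez(f"{n}1.npz",**s)
E
```

```text
(no output)
```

View pics/wrist1.png

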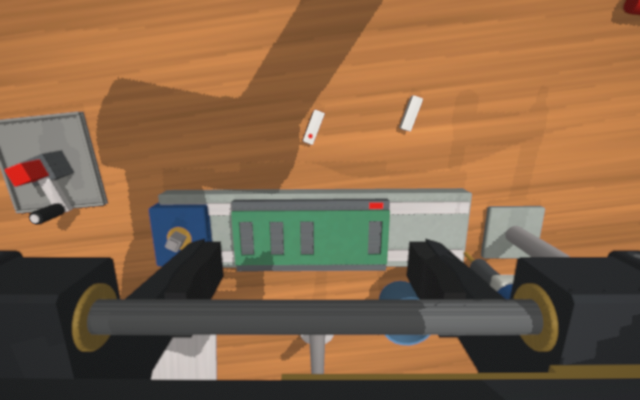

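```bash
cat > seg.py <<'E'
from h import *
def blobs(m,amin=20):
    n,l,st,c=cv2.connectedComponentsWithStats(m.astype(np.uint8));return [(l==i,st[i],c[i]) for i in range(1,n) if st[i,4]>=amin]
def rect(s,mask,z):
    """world-space min rect: returns centre, size, yaw of long axis"""
    cs,_=cv2.findContours(mask.astype(np.uint8),cv2.RETR_EXTERNAL,cv2.CHAIN_APPROX_NONE)
    c=max(cs,key=cv2.contourArea)[:,0,:]
    P=np.array([px2w(s,u,v,z=z)[:2] for u,v in c])*1000
    (cx,cy),(w,h),a=cv2.minAreaRect(P.astype(np.float32))
    if w<h: w,h=h,w;a+=90
    a=(a+90)%180-90
    return np.array([cx,cy])/1000,(w,h),a
def cent(s,mask,z):
    vv,uu=np.nonzero(mask);return px2w(s,uu.mean(),vv.mean(),z=z)
E
python3 - <<'E'
from seg import *
s=dict(np.load("wrist1.npz"));f=s["frame"].astype(int);b,g,r=f[...,0],f[...,1],f[...,2]
hsv=cv2.cvtColor(s["frame"],cv2.COLOR_BGR2HSV)
sat,val=hsv[...,1],hsv[...,2]
win=np.zeros((400,640),bool);win[85:160,280:440]=1
print("blanks")
for m,st,c in blobs((sat<70)&(val>140)&win): 
    m=cv2.morphologyEx(m.astype(np.uint8),cv2.MORPH_CLOSE,np.ones((3,3)))
    print(st,rect(s,m,.012),cent(s,m,.012))
red=(hsv[...,0]<8)|(hsv[...,0]>172);red&=(sat>150)&(val>100)
for m,st,c in blobs(red,4): print("red",st,c,cent(s,m,.012),cent(s,m,.054))
win[:]=0;win[205:265,235:390]=1
green=(hsv[...,0]>50)&(hsv[...,0]<90)&(sat>90)
hull=cv2.morphologyEx((green&win).astype(np.uint8),cv2.MORPH_CLOSE,np.ones((25,25)))
for m,st,c in blobs(win&~green&(hull>0),60): print("slot",st,rect(s,m,.054),cent(s,m,.05))
win[:]=0;win[195:280,145:205]=1
for m,st,c in blobs((sat<50)&(val>130)&win,20):print("shaft",st,cent(s,m,.075))
W=cloud(s);print(np.nanmedian(W[210:250,330:360].reshape(-1,3),0), W[125,315],W[240,180],W[130,450])
cv2.imwrite("pics/w1z.png",cv2.resize(s["frame"][85:285,140:400],None,fx=3,fy=3,interpolation=cv2.INTER_CUBIC))
E
```

```text
blanks
[401  96  22  35 396] (array([0.42514227, 0.10319134]), (44.35759735107422, 15.359292984008789), -23.612777709960938) [0.4246469  0.10331068 0.012     ]
[303 110  22  34 364] (array([ 0.42697153, -0.02732704]), (44.810123443603516, 15.16507339477539), -28.195392608642578) [ 0.42582832 -0.02669401  0.012     ]
red [634   0   6  12  48] [637.27083333   6.10416667] [0.33020854 0.3849336  0.012     ] [0.3366634  0.34737353 0.054     ]
red [309 135   3   3   7] [310.         135.71428571] [ 0.4379743  -0.03261108  0.012     ] [ 0.43448812 -0.03165402  0.054     ]
red [  5 160  43  26 709] [ 25.58956276 172.22708039] [ 0.4392612  -0.42997989  0.012     ] [ 0.4356563  -0.39236686  0.054     ]
red [369 203  14   6  81] [375.58024691 205.4691358 ] [0.54582294 0.04750868 0.012     ] [0.53238807 0.04107495 0.054     ]
slot [239 221  16  34 472] (array([ 0.55621301, -0.13152321]), (46.87763977050781, 18.55813217163086), -6.6371307373046875) [ 0.55743458 -0.13256077  0.05      ]
slot [269 221  16  34 482] (array([ 0.56099866, -0.0921678 ]), (46.8549919128418, 18.883005142211914), -6.7330474853515625) [ 0.56220494 -0.09288169  0.05      ]
slot [300 221  14  34 472] (array([ 0.56577997, -0.05289236]), (46.81712341308594, 17.41600799560547), -7.006874084472656) [ 0.56705656 -0.05302839  0.05      ]
slot [367 220  16  35 465] (array([0.57599139, 0.03637131]), (48.19432067871094, 18.51546287536621), -6.782356262207031) [0.57739515 0.03681203 0.05      ]
shaft [166 239  12  12  88] [ 0.54649631 -0.22240886  0.075     ]
[ 0.56053251 -0.00181819  0.05364751] [ 0.42487173 -0.02428603  0.01198893] [ 0.54368697 -0.21295922  0.06810018] [ 0.45444858  0.15876855 -0.00107638]
```

View pics/w1z.png

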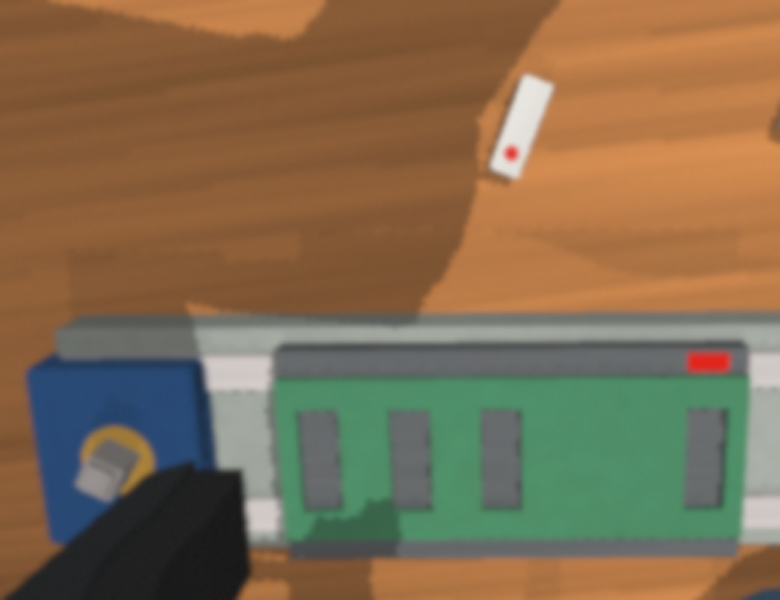

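```bash
python3 - <<'E'
from h import *
st=ctrl.sense();print(st["qpos"])
Rm=R.from_rotvec(st["tcp_rot"]).as_matrix();print(np.degrees(np.arctan2(-Rm[1,0],-Rm[0,0])))
mv([0.427,-0.027,0.16],np.radians(62))
mv([0.427,-0.027,0.16],np.radians(-118))
E
```

```text
[-3.14166682e-01  1.88380978e-01  1.33384621e+00  1.93910169e-04
  1.61956895e+00 -1.76411156e+00]
-6.9237364784342725
t 2.85 shift [ 4.28 -0.31 16.98] turn [ 2.000e-02 -0.000e+00 -6.892e+01] dist cm 17.5
t 2.85 shift [ 4.28 -0.31 16.98] turn [-0.0000e+00 -2.0000e-02  1.1108e+02] dist cm 17.5
```

Emit:
play_rows:
  motion:
    - [[4.3,-0.3,17.0],[0,0,111.0],0]
    - [[4.3,-0.3,17.0],[0,0,111.0],0]
    - [[4.3,-0.3,17.0],[0,0,111.0],0]
    - [[4.3,-0.3,17.0],[0,0,111.0],0]
    - [[4.3,-0.3,17.0],[0,0,111.0],0]
    - [[4.3,-0.3,17.0],[0,0,111.0],0]
    - [[4.3,-0.3,17.0],[0,0,111.0],0]
    - [[4.3,-0.3,17.0],[0,0,111.0],0]
    - [[4.3,-0.3,17.0],[0,0,111.0],0]
    - [[4.3,-0.3,17.0],[0,0,111.0],0]
    - [[4.3,-0.3,17.0],[0,0,111.0],0]
    - [[4.3,-0.3,17.0],[0,0,111.0],0]

```text
t: 4.35
ee_pos: [0.4265, -0.0258, 0.1601]
tcp_rot: [2.69, 1.623, 0.001]
contact_force: [-0.8, 0.9, -0.0]
width: 0.0882
```

```bash
cat > look.py <<'E'
import sys
from seg import *
name=sys.argv[1]
s=snapshot("wrist");cv2.imwrite(f"pics/{name}.png",s["frame"]);np.savez(f"{name}.npz",**s)
st=ctrl.sense();print("t",st["t"],"ee",st["ee_pos"])
hsv=cv2.cvtColor(s["frame"],cv2.COLOR_BGR2HSV);sat,val=hsv[...,1],hsv[...,2]
win=np.zeros((400,640),bool);win[:300]=1
if len(sys.argv)>2:
    z=float(sys.argv[2])
    red=((hsv[...,0]<8)|(hsv[...,0]>172))&(sat>150)&(val>100)&win
    for m,sb,c in blobs(red,8): print("red",sb,cent(s,m,z))
    for m,sb,c in blobs((sat<60)&(val>140)&win,200):
        m=cv2.morphologyEx(m.astype(np.uint8),cv2.MORPH_CLOSE,np.ones((5,5)))
        if sb[4]<6000: print("bright",sb,rect(s,m,z))
E
python3 look.py w2 0.012
```

```text
t 4.4 ee [ 0.42657975 -0.02598201  0.16002797]
red [399  30  18  30 336] [0.54496521 0.04266561 0.012     ]
red [328 187   5   5  23] [ 0.43803348 -0.03277553  0.012     ]
bright [ 370    0   70  190 2522] (array([0.54622748, 0.00191385]), (160.6681365966797, 49.399356842041016), 82.86436462402344)
bright [ 209   36   58   24 1111] (array([0.42553003, 0.10292108]), (44.3001823425293, 14.759591102600098), -24.0921630859375)
bright [291 179  51  18 800] (array([ 0.42776102, -0.0260997 ]), (43.92138671875, 15.305402755737305), -27.67450714111328)
```

View pics/w2.png

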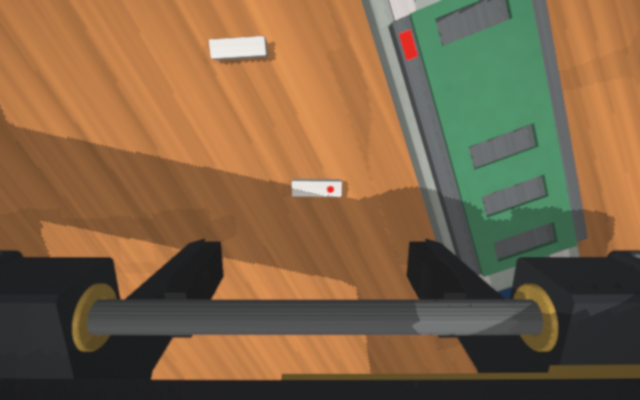

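```bash
python3 - <<'E'
from h import *
mv([0.4274,-0.0268,0.014],np.radians(-117.7))
E
```

```text
t 4.40 shift [-0.04  0.11 14.6 ] turn [ 0.01 -0.01 -0.05] dist cm 14.6
```

Emit:
play_rows:
  motion:
    - [[0,0.1,6],[0,0,0],0]
    - [[0,0.1,11],[0,0,0],0]
    - [[0,0.1,13.5],[0,0,0],0]
    - [[0,0.1,14.6],[0,0,0],0]
    - [[0,0.1,14.6],[0,0,0],0]
    - [[0,0.1,14.6],[0,0,0],255]
    - [[0,0.1,14.6],[0,0,0],255]
    - [[0,0.1,14.6],[0,0,0],255]
    - [[0,0.1,14.6],[0,0,0],255]
    - [[0,0.1,14.6],[0,0,0],255]
    - [[0,0.1,14.6],[0,0,0],255]

```text
t: 5.78
ee_pos: [0.4276, -0.0265, 0.0141]
tcp_rot: [2.689, 1.624, 0.001]
contact_force: [-0.9, -0.3, 2.4]
width: 0.043
```

```bash
python3 look.py w3 0.012; python3 -c "
from h import *
mv([0.4274,-0.0268,0.16],np.radians(-117.7))"
```

```text
t 5.825 ee [ 0.42758749 -0.02645566  0.01413991]
red [335 259  13  13 124] [ 0.43774974 -0.03284876  0.012     ]
bright [ 92   0  79   7 288] (array([0.4163302 , 0.09962837]), (29.318517684936523, 2.0127367973327637), -27.974227905273438)
bright [ 268  251   94   27 2225] (array([ 0.4273371 , -0.02685126]), (42.32804870605469, 13.091498374938965), -27.64501953125)
t 5.83 shift [-4.000e-02  1.000e-02 -1.459e+01] turn [ 0.02 -0.01 -0.05] dist cm 14.6
```

View pics/w3.png

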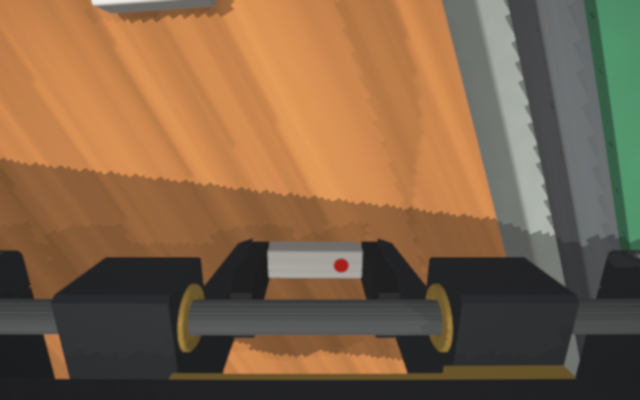

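Emit:
play_rows:
  motion:
    - [[0,0,-6],[0,0,0],255]
    - [[0,0,-11],[0,0,0],255]
    - [[0,0,-15.6],[0,0,0],255]
    - [[0,0,-15.6],[0,0,0],255]
    - [[0,0,-15.6],[0,0,0],255]

```text
t: 6.45
ee_pos: [0.4269, -0.0263, 0.1693]
tcp_rot: [-2.689, -1.623, 0.001]
contact_force: [0.4, 0.7, -1.3]
width: 0.043
```

```bash
python3 -c "
from h import *
mv([0.577,0.037,0.17],np.radians(-96.8))"
```

```text
t 6.45 shift [12.59 10.33 -0.09] turn [-7.000e-02 -1.000e-02 -2.095e+01] dist cm 16.3
```

Emit:
play_rows:
  motion:
    - [[4.2,3.4,0],[0,0,-7],255]
    - [[8.4,6.9,0],[0,0,-14],255]
    - [[12.6,10.3,0],[0,0,-21],255]
    - [[12.6,10.3,0],[0,0,-21],255]
    - [[12.6,10.3,0],[0,0,-21],255]
    - [[12.6,10.3,0],[0,0,-21],255]

```text
t: 7.2
ee_pos: [0.5758, 0.0368, 0.1687]
tcp_rot: [-2.348, -2.084, 0.002]
contact_force: [-0.2, -0.1, -0.2]
width: 0.0432
```

```bash
python3 look.py w4 0.182; cp seg.py /dev/null; cat > slots.py <<'E'
import sys
from seg import *
s=dict(np.load(sys.argv[1]+".npz"))
hsv=cv2.cvtColor(s["frame"],cv2.COLOR_BGR2HSV);sat,val=hsv[...,1],hsv[...,2]
green=((hsv[...,0]>50)&(hsv[...,0]<90)&(sat>80)).astype(np.uint8)
cs,hi=cv2.findContours(green,cv2.RETR_CCOMP,cv2.CHAIN_APPROX_NONE)
for i,c in enumerate(cs):
    if hi[0][i][3]>=0 and cv2.contourArea(c)>300:
        m=np.zeros((400,640),np.uint8);cv2.drawContours(m,cs,i,1,-1)
        print("slot",cv2.boundingRect(c),rect(s,m,.054),cent(s,m,.05))
E
python3 slots.py w4
```

```text
t 7.25 ee [0.57599066 0.03684295 0.1690026 ]
red [257 187  11  22 216] [0.55953175 0.07452715 0.182     ]
red [335 259  13  13 128] [0.58701404 0.04251383 0.182     ]
bright [109 116  52  30 883] (array([0.51737823, 0.10496042]), (18.445756912231445, 6.496068477630615), -23.95311737060547)
bright [476 237  50  20 739] (array([0.65174994, 0.04323162]), (20.30902099609375, 8.318069458007812), -4.596702575683594)
bright [ 268  249   95   28 2332] (array([0.5767442 , 0.04480889]), (37.93125534057617, 12.059452056884766), -6.626625061035156)
slot (286, 187, 64, 23) (array([0.57737262, 0.03671476]), (49.13703918457031, 17.80488395690918), -6.6776885986328125) [0.57718695 0.03576463 0.05      ]
```

View pics/w4.png

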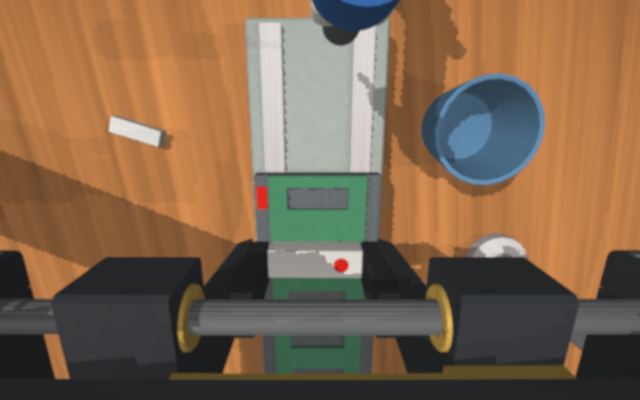

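```bash
python3 - <<'E'
from seg import *
s=dict(np.load("w4.npz"));st=ctrl.sense()
hsv=cv2.cvtColor(s["frame"],cv2.COLOR_BGR2HSV);sat,val=hsv[...,1],hsv[...,2]
win=np.zeros((400,640),bool);win[240:290,260:370]=1
m=((sat<60)&(val>140)&win)
z=st["ee_pos"][2]-.002
print(rect(s,m,z))
red=((hsv[...,0]<8)|(hsv[...,0]>172))&(sat>150)&(val>100)&win
d=cent(s,red,z);print("dot",d, "tcp",st["ee_pos"])
Rm=R.from_rotvec(st["tcp_rot"]).as_matrix();print("dot in tool mm",Rm.T@(d-st["ee_pos"])*1000)
print("yaw",np.degrees(np.arctan2(-Rm[1,0],-Rm[0,0])))
mv([.5774,.0367,.08],np.radians(-96.7))
E
```

```text
(array([0.57585327, 0.0374544 ]), (42.503387451171875, 13.513075828552246), -6.626625061035156)
dot [0.58736097 0.03488269 0.1670026 ] tcp [0.57599066 0.03684295 0.1690026 ]
dot in tool mm [-0.59777023 11.52641073  1.97763426]
yaw -96.81613977262
t 7.25 shift [-0.    0.16  8.9 ] turn [-0.11 -0.02 -0.12] dist cm 8.9
```

Emit:
play_rows:
  motion:
    - [[0,0.2,5],[0,0,0],255]
    - [[0,0.2,8],[0,0,0],255]
    - [[0,0.2,9.2],[0,0,0],255]
    - [[0,0.2,9.2],[0,0,0],255]
    - [[0,0.2,9.2],[0,0,0],255]

```text
t: 7.88
ee_pos: [0.5784, 0.0365, 0.0784]
tcp_rot: [2.35, 2.085, 0.001]
contact_force: [-0.1, 0.5, -1.0]
width: 0.0432
```

```bash
python3 look.py w5 0.075; python3 slots.py w5;python3 -c "
from h import *
mv([0.5777,0.037,0.064],np.radians(-96.7))"
```

```text
t 7.925 ee [0.57841187 0.03652476 0.07836125]
red [222 227  17  32 385] [0.54114313 0.05222199 0.075     ]
red [334 259  14  13 130] [0.58990234 0.03371101 0.075     ]
bright [  16  121   74   42 1677] (array([0.47559921, 0.10418032]), (30.207355499267578, 10.023039817810059), -24.400009155273438)
bright [ 268  249   94   28 2268] (array([0.57826666, 0.03627126]), (42.87345886230469, 13.674371719360352), -6.730415344238281)
t 7.92 shift [ 0.04 -0.08  1.44] turn [ 0.03 -0.02 -0.12] dist cm 1.4
```

View pics/w5.png

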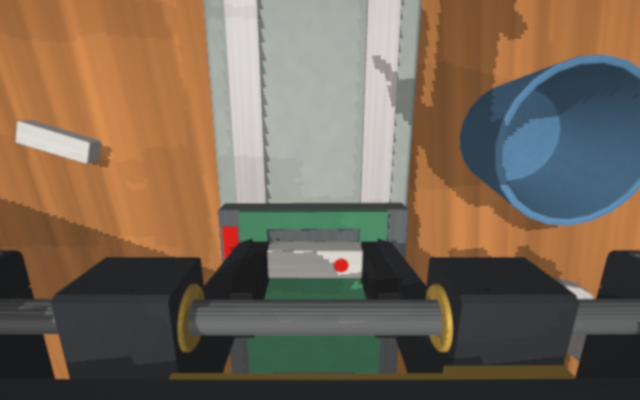

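Emit:
play_rows:
  motion:
    - [[0,-0.1,0.4],[0,0,0],255]
    - [[0,-0.1,0.8],[0,0,0],255]
    - [[0,-0.1,1.1],[0,0,0],255]
    - [[0,-0.1,1.25],[0,0,0],255]
    - [[0,-0.1,1.4],[0,0,0],255]
    - [[0,-0.1,1.4],[0,0,0],255]

```text
t: 8.68
ee_pos: [0.5774, 0.0367, 0.0643]
tcp_rot: [2.35, 2.085, 0.001]
contact_force: [0.4, 0.1, -0.8]
width: 0.0433
```

```bash
python3 look.py w6 0.062;python3 -c "
from h import *
print(ctrl.sense())
mv([0.5777,0.037,0.064],np.radians(-96.7))"
```

```text
t 8.725 ee [0.57743486 0.03666204 0.06434819]
red [216 237  18  29 348] [0.53730906 0.0491434  0.062     ]
red [334 259  14  13 130] [0.58889418 0.03433207 0.062     ]
bright [   0  122   76   46 1834] (array([0.46858508, 0.10391763]), (31.02010726928711, 10.619422912597656), -24.325172424316406)
bright [ 268  249   94   28 2267] (array([0.57733978, 0.03695399]), (42.58949279785156, 13.569622993469238), -6.7261505126953125)
{'t': 8.725, 'qpos': array([-1.41250256e-01,  6.17488164e-01,  1.46506535e+00,  4.20794933e-04,
        1.05850011e+00, -2.23875538e-02]), 'qvel': array([ 5.07528977e-04, -9.31406181e-04,  9.26563420e-05,  4.49860939e-04,
       -3.27648063e-04, -1.22861551e-03]), 'joint_torque': array([-1.70076335e-03, -5.05729795e+01, -1.71783668e+01,  6.75820350e-02,
        1.20963471e-02,  3.56735441e-06]), 'ee_pos': array([0.57743486, 0.03666204, 0.06434819]), 'tcp_rot': array([2.34954997e+00, 2.08521629e+00, 9.87102914e-04]), 'contact_force': array([ 0.09614263,  0.20309881, -0.98934052]), 'ft_torque': array([-0.03484357,  0.13125221,  0.00194443]), 'width': 0.04352700553164868}
t 8.72 shift [0.04 0.02 0.03] turn [ 0.03 -0.02 -0.12] dist cm 0.1
```

View pics/w6.png

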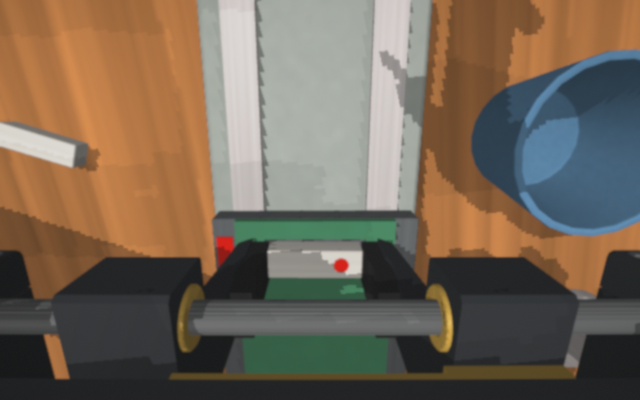

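Emit:
play_rows:
  motion:
    - [[0,0,0.05],[0,0,0],90]
    - [[0,0,0.05],[0,0,0],90]
    - [[0,0,0.05],[0,0,0],90]
    - [[0,0,0.05],[0,0,0],90]
    - [[0,0,-3],[0,0,0],90]
    - [[0,0,-8],[0,0,0],90]
    - [[0,0,-10.5],[0,0,0],90]
    - [[0,0,-10.5],[0,0,0],90]
    - [[0,0,-10.5],[0,0,0],90]

```text
t: 9.85
ee_pos: [0.5768, 0.0367, 0.1681]
tcp_rot: [-2.349, -2.084, 0.001]
contact_force: [-0.1, -0.3, 0.3]
width: 0.0572
```

```bash
python3 look.py w7 0.062; python3 slots.py w7; python3 -c "
from h import *
W=cloud(dict(np.load('w7.npz')));print(W[197,300:345:8,2])
mv([0.4255,0.1029,0.16],np.radians(-114))"
```

```text
t 9.9 ee [0.57681942 0.03665803 0.16785016]
red [255 187  11  22 219] [0.53589623 0.04442423 0.062     ]
red [328 199   8   7  39] [0.58901055 0.03453297 0.062     ]
bright [107 116  52  30 881] (array([0.45321414, 0.10412649]), (36.29340362548828, 12.797453880310059), -24.606765747070312)
bright [ 286  192   59   20 1086] (array([0.57668805, 0.03637653]), (44.04214096069336, 14.939693450927734), -6.689674377441406)
bright [477 237  48  19 706] (array([ 0.71793213, -0.0168736 ]), (38.734474182128906, 15.315263748168945), -6.784210205078125)
slot (284, 187, 64, 27) (array([0.57690417, 0.03521668]), (49.41050338745117, 21.05712127685547), -6.697471618652344) [0.57699442 0.03463842 0.05      ]
[0.06151592 0.06099557        nan 0.06169886 0.06198128 0.06142901]
t 9.90 shift [  4.78 -15.81   0.82] turn [-0.12 -0.   17.17] dist cm 16.5
```

View pics/w7.png

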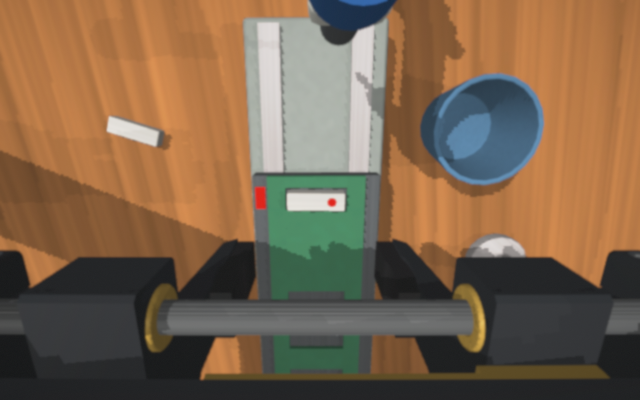

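Emit:
play_rows:
  motion:
    - [[1.6,-5.3,0.2],[0,0,6],60]
    - [[3.2,-10.6,0.5],[0,0,12],0]
    - [[4.8,-15.8,0.8],[0,0,17.1],0]
    - [[4.8,-15.8,0.8],[0,0,17.1],0]
    - [[4.8,-15.8,0.8],[0,0,17.1],0]
    - [[4.8,-15.8,0.8],[0,0,17.1],0]

```text
t: 10.65
ee_pos: [0.4267, 0.1027, 0.1599]
tcp_rot: [-2.633, -1.712, 0.002]
contact_force: [0.7, -0.5, -0.0]
width: 0.0881
```

```bash
python3 look.py w8 0.012;python3 -c "
from h import *
mv([0.4255,0.1029,0.014],np.radians(-114.3))"
```

```text
t 10.7 ee [0.42652196 0.10266281 0.15989416]
red [552 196   8   8  43] [0.61731767 0.0069403  0.012     ]
red [466 204  14  23 229] [0.54578654 0.02240632 0.012     ]
bright [289 179  51  17 791] (array([0.425965  , 0.10377628]), (43.786128997802734, 14.386472702026367), -23.811058044433594)
bright [ 507  187   63   32 1062] (array([0.60221667, 0.0092636 ]), (54.637725830078125, 17.829011917114258), -7.237396240234375)
t 10.70 shift [-0.02 -0.07 14.59] turn [-0.13  0.02  0.35] dist cm 14.6
```

View pics/w8.png

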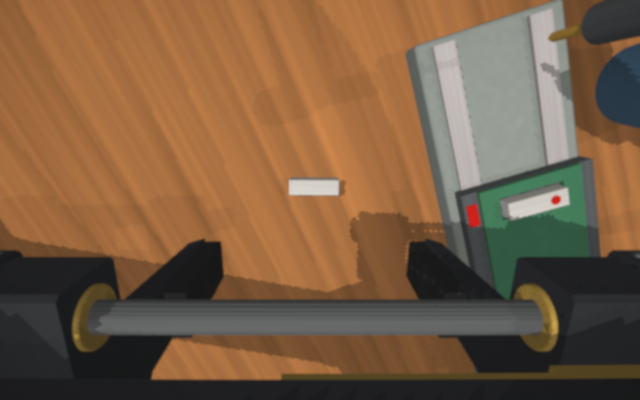

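Emit:
play_rows:
  motion:
    - [[0,-0.1,6],[0,0,0.3],0]
    - [[0,-0.1,11],[0,0,0.3],0]
    - [[0,-0.1,13.5],[0,0,0.3],0]
    - [[0,-0.1,14.6],[0,0,0.3],0]
    - [[0,-0.1,14.6],[0,0,0.3],0]
    - [[0,-0.1,14.6],[0,0,0.3],255]
    - [[0,-0.1,14.6],[0,0,0.3],255]
    - [[0,-0.1,14.6],[0,0,0.3],255]
    - [[0,-0.1,14.6],[0,0,0.3],255]
    - [[0,-0.1,14.6],[0,0,0.3],255]

```text
t: 11.95
ee_pos: [0.4254, 0.1032, 0.014]
tcp_rot: [-2.637, -1.704, 0.002]
contact_force: [-0.2, -0.2, 1.5]
width: 0.0433
```

Emit:
play_rows:
  motion:
    - [[0,0,0],[0,0,0],255]
    - [[0,0,-6],[0,0,0],255]
    - [[0,0,-11],[0,0,0],255]
    - [[0,0,-15.6],[0,0,0],255]
    - [[0,0,-15.6],[0,0,0],255]
    - [[0,0,-15.6],[0,0,0],255]

```text
t: 12.7
ee_pos: [0.4251, 0.1031, 0.1692]
tcp_rot: [-2.637, -1.704, 0.004]
contact_force: [0.3, -0.3, -1.0]
width: 0.0432
```

```bash
python3 look.py w9 0.167;python3 -c "
from h import *
mv([0.562,-0.0925,0.17],np.radians(-96.7))"
```

```text
t 12.75 ee [0.42495459 0.10307986 0.16878023]
red [547 192   7   7  39] [0.53110584 0.09116299 0.167     ]
red [464 200  13  22 214] [0.4974084  0.09845578 0.167     ]
bright [ 501  182   63   34 1079] (array([0.52356079, 0.09241381]), (26.600215911865234, 8.679473876953125), -6.9163818359375)
bright [ 269  249   92   27 2182] (array([0.42517484, 0.10363486]), (41.765045166015625, 13.042609214782715), -24.056488037109375)
t 12.75 shift [-12.2   20.53  -0.2 ] turn [ -0.26   0.03 -17.56] dist cm 23.9
```

View pics/w9.png

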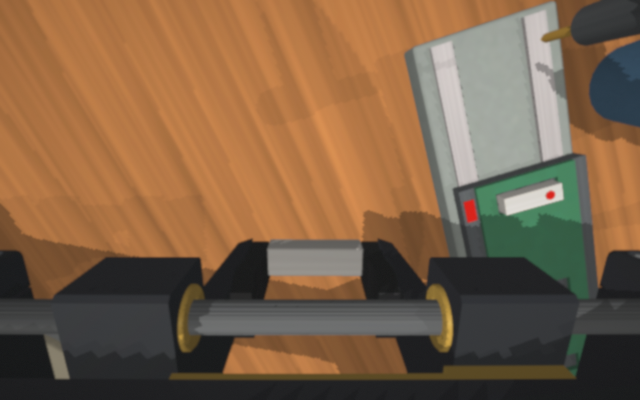

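Emit:
play_rows:
  motion:
    - [[-3.1,5.1,-0.2],[0,0,-4.4],255]
    - [[-6.1,10.2,-0.2],[0,0,-8.8],255]
    - [[-9.2,15.4,-0.2],[0,0,-13.2],255]
    - [[-12.2,20.5,-0.2],[0,0,-17.6],255]
    - [[-12.2,20.5,-0.2],[0,0,-17.6],255]
    - [[-12.2,20.5,-0.2],[0,0,-17.6],255]
    - [[-12.2,20.5,-0.2],[-0.2,0,-17.6],255]

```text
t: 13.62
ee_pos: [0.5611, -0.0912, 0.1696]
tcp_rot: [-2.344, -2.089, 0.002]
contact_force: [-0.4, 0.4, 0.2]
width: 0.0433
```

```bash
python3 look.py w10;python3 slots.py w10; python3 -c "
from h import *
mv([0.562,-0.0925,0.0785],np.radians(-96.7))"
```

```text
t 13.675 ee [ 0.56120019 -0.09120848  0.16990337]
slot (285, 187, 64, 24) (array([ 0.56209607, -0.0919594 ]), (49.38534927368164, 18.700532913208008), -6.44879150390625) [ 0.56210133 -0.09301541  0.05      ]
slot (285, 135, 66, 27) (array([ 0.56690912, -0.05288822]), (48.88698196411133, 19.458919525146484), -6.478477478027344) [ 0.56662991 -0.05321404  0.05      ]
slot (282, 0, 72, 32) (array([0.57702429, 0.03634264]), (48.67831802368164, 19.072546005249023), -6.534172058105469) [0.57712119 0.03737695 0.05      ]
t 13.68 shift [-0.12  0.11  9.14] turn [-0.09  0.01  0.11] dist cm 9.1
```

View pics/w10.png

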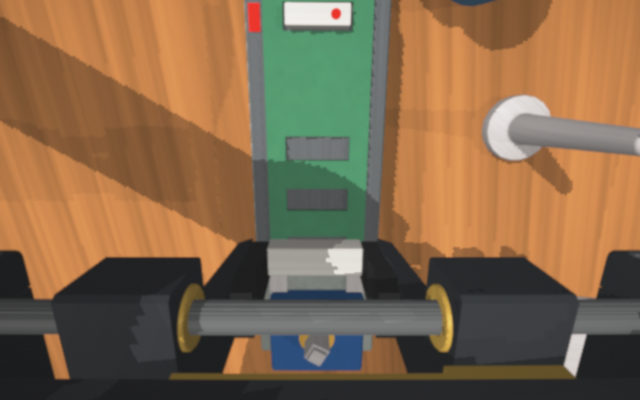

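Emit:
play_rows:
  motion:
    - [[-0.1,0.1,5],[0,0,0.1],255]
    - [[-0.1,0.1,8],[0,0,0.1],255]
    - [[-0.1,0.1,9.2],[0,0,0.1],255]
    - [[-0.1,0.1,9.2],[0,0,0.1],255]
    - [[-0.1,0.1,9.2],[0,0,0.1],255]

```text
t: 14.3
ee_pos: [0.5625, -0.0924, 0.0792]
tcp_rot: [2.346, 2.088, -0.0]
contact_force: [1.2, 0.4, -0.6]
width: 0.0433
```

```bash
python3 -c "
from h import *
mv([0.5622,-0.092,0.0643],np.radians(-96.7))"
```

```text
t 14.30 shift [ 0.03 -0.04  1.49] turn [0.04 0.04 0.02] dist cm 1.5
```

Emit:
play_rows:
  motion:
    - [[0.03,-0.04,0.5],[0,0,0],255]
    - [[0.03,-0.04,0.9],[0,0,0],255]
    - [[0.03,-0.04,1.2],[0,0,0],255]
    - [[0.03,-0.04,1.35],[0,0,0],255]
    - [[0.03,-0.04,1.5],[0,0,0],255]
    - [[0.03,-0.04,1.5],[0,0,0],255]

```text
t: 15.05
ee_pos: [0.5622, -0.092, 0.0642]
tcp_rot: [2.346, 2.088, -0.0]
contact_force: [-0.1, 0.0, 0.5]
width: 0.0434
```

Emit:
play_rows:
  motion:
    - [[0,0,0],[0,0,0],90]
    - [[0,0,0],[0,0,0],90]
    - [[0,0,0],[0,0,0],90]
    - [[0,0,0],[0,0,0],90]
    - [[0,0,-3],[0,0,0],90]
    - [[0,0,-8],[0,0,0],90]
    - [[0,0,-12],[0,0,0],90]
    - [[0,0,-16],[0,0,0],90]
    - [[0,0,-16],[0,0,0],90]

```text
t: 16.18
ee_pos: [0.563, -0.0922, 0.2272]
tcp_rot: [2.342, 2.084, 0.004]
contact_force: [0.1, -0.1, -0.1]
width: 0.0568
```

```bash
python3 look.py w11 .062;python3 -c "
from h import *
mv([0.44,-0.33,0.26],np.radians(-60))
mv([0.44,-0.33,0.26],np.radians(-7))"
```

```text
t 16.225 ee [ 0.56225067 -0.09195221  0.22499932]
red [257  21   9  23 202] [0.53456953 0.03932054 0.062     ]
red [325  27   6   7  33] [0.58883575 0.03459582 0.062     ]
bright [ 252    0  121  155 1323] (array([ 0.57185486, -0.00353082]), (123.96430969238281, 97.0726318359375), 83.44513702392578)
bright [ 285   20   55   21 1026] (array([0.57645227, 0.03602203]), (44.36667251586914, 14.984219551086426), -6.49822998046875)
bright [ 453   95  121   55 2947] (array([ 0.74539545, -0.05527361]), (107.90886688232422, 47.216251373291016), -0.7174148559570312)
bright [290 175  47  15 651] (array([ 0.56231323, -0.09097458]), (42.5421257019043, 13.246969223022461), -6.656158447265625)
bright [339 237  24  25 381] (array([ 0.59099176, -0.16219031]), (25.37803840637207, 22.3684139251709), 84.5860595703125)
bright [273 239  15  23 305] (array([ 0.52238049, -0.15513654]), (23.389070510864258, 13.68653392791748), 82.12275695800781)
bright [576 271  26  16 216] (array([ 0.83198224, -0.21935335]), (31.906625747680664, 13.170659065246582), -38.09599685668945)
t 16.23 shift [-25.07  -9.37  -3.49] turn [  0.13   0.12 -36.67] dist cm 27.0
t 16.23 shift [-25.07  -9.37  -3.49] turn [ 7.000e-02  1.800e-01 -8.967e+01] dist cm 27.0
```

View pics/w11.png

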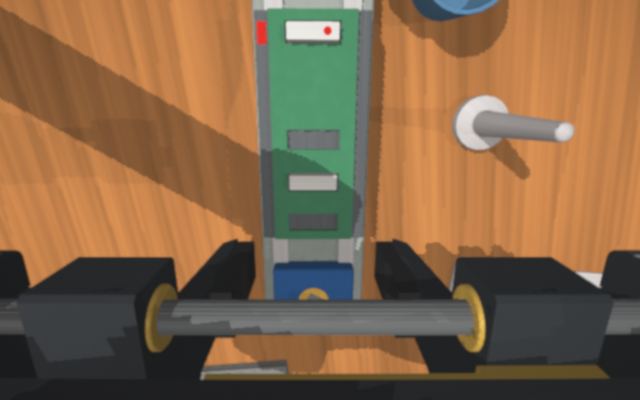

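Emit:
play_rows:
  motion:
    - [[-5,-2,-3.5],[0,0,-7],0]
    - [[-10,-4,-3.5],[0,0,-14],0]
    - [[-15,-6,-3.5],[0,0,-21],0]
    - [[-20,-8,-3.5],[0,0,-29],0]
    - [[-25,-9.4,-3.5],[0,0,-36.7],0]
    - [[-25,-9.4,-3.5],[0,0,-36.7],0]
    - [[-25,-9.4,-3.5],[0,0,-36.7],0]
    - [[-25,-9.4,-3.5],[0,0,-36.7],0]

```text
t: 17.23
ee_pos: [0.4402, -0.3281, 0.2597]
tcp_rot: [1.568, 2.72, 0.001]
contact_force: [-0.3, 1.0, -0.4]
width: 0.0881
```

```bash
python3 look.py w12; python3 - <<'E'
from h import *
s=snapshot("top");cv2.imwrite("pics/top2.png",s["frame"]);np.savez("top2.npz",**s)
print(ctrl.sense()["qpos"])
E
```

```text
t 17.275 ee [ 0.44027226 -0.32808818  0.25987524]
[-8.56757259e-01  3.68770571e-01  1.27702782e+00  1.04732430e-03
  1.49298765e+00 -1.38207430e+00]
```

View pics/w12.png

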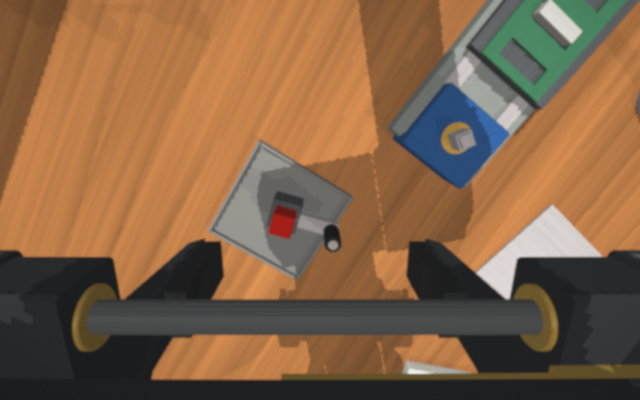

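View pics/top2.png

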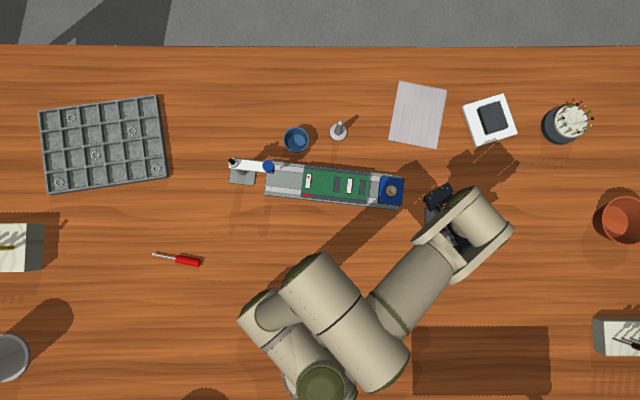

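```bash
python3 - <<'E'
from seg import *
s=dict(np.load("w12.npz"))
hsv=cv2.cvtColor(s["frame"],cv2.COLOR_BGR2HSV);sat,val=hsv[...,1],hsv[...,2]
print(s["frame"][222,275:300:4].tolist(), val[195:245:3,283])
red=((hsv[...,0]<8)|(hsv[...,0]>172))&(sat>130)
for th in (110,130,150):
  for m,sb,c in blobs(red&(val>th),40): print("red",th,sb,rect(s,m,.072),cent(s,m,.072))
W=cloud(s);print(W[222,283],W[240,333],W[140,463])
crop=cv2.resize(s["frame"][100:260,200:520],(800,400),interpolation=cv2.INTER_CUBIC);cv2.imwrite("pics/w12z.png",crop)
cv2.imwrite("pics/w12y.png",cv2.resize(s["frame"][120:160,440:480],(600,600),interpolation=cv2.INTER_CUBIC))
g=(sat<90)&(val>90);w=np.zeros_like(g);w[120:160,440:490]=1
for th in (100,130,150,170):
  for m,sb,c in blobs((sat<60)&(val>th)&w,20):print("sh",th,sb,rect(s,m,.075),cent(s,m,.075))
tray=(sat<40)&(val>70);w[:]=0;w[130:285,200:360]=1
for m,sb,c in blobs(tray&w,300):
    m=cv2.morphologyEx(m.astype(np.uint8),cv2.MORPH_CLOSE,np.ones((15,15)));print("tray",sb,rect(s,m,.012))
E
```

```text
[[23, 30, 163], [25, 32, 164], [24, 30, 162], [25, 31, 163], [26, 31, 163], [68, 68, 96], [142, 144, 149]] [ 51  51  62  72  95 101 103 143 163 162 163 163 163 162 137 107 107]
red 110 [269 212  26  27 497] (array([ 0.43500797, -0.38789453]), (23.94092559814453, 23.734962463378906), -76.70250606536865) [ 0.43496242 -0.3876888   0.072     ]
red 130 [269 214  26  25 458] (array([ 0.43513138, -0.38843954]), (22.931774139404297, 22.787229537963867), 13.720833778381348) [ 0.43512511 -0.38835823  0.072     ]
red 150 [269 215  25  23 389] (array([ 0.43509302, -0.38866949]), (21.120405197143555, 20.791852951049805), 13.731371879577637) [ 0.4351129  -0.38859025  0.072     ]
[ 0.434893   -0.38408563  0.07146127] [ 0.48651305 -0.37138603  0.0834218 ] [ 0.54298516 -0.22422079  0.07511361]
sh 100 [449 122  27  32 450] (array([ 0.54051599, -0.22311089]), (26.181859970092773, 22.6476993560791), -23.994827270507812) [ 0.54176062 -0.22371494  0.075     ]
sh 130 [456 130  20  21 223] (array([ 0.54501233, -0.2230724 ]), (15.516424179077148, 15.485730171203613), -37.061668395996094) [ 0.54586094 -0.22287956  0.075     ]
sh 150 [462 136   9  14  84] (array([ 0.54681738, -0.22419197]), (11.845474243164062, 7.551027297973633), -45.986289978027344) [ 0.54626779 -0.22386707  0.075     ]
tray [ 209  142  143  137 9554] (array([ 0.43327103, -0.39874774]), (130.70346069335938, 128.73321533203125), -1.5698471069335938)
```

View pics/w12z.png

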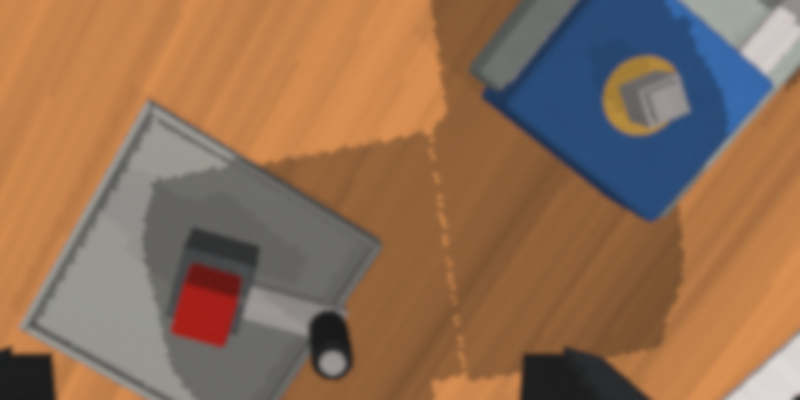

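View pics/w12y.png

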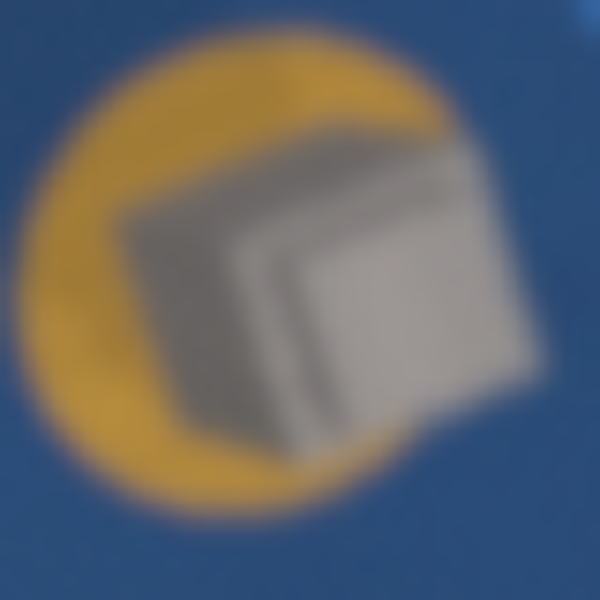

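```bash
python3 - <<'E'
from seg import *
s=dict(np.load("w12.npz"))
P=[]
for u,v in [(237,238),(300,468),(478,150),(547,370)]:
    p=px2w(s,440+u/15-.5,120+v/15-.5,z=.071);P.append(p[:2])
P=np.array(P);print(P,P.mean(0))
e=lambda a,b:(np.linalg.norm(P[b]-P[a])*1000,np.degrees(np.arctan2(*(P[b]-P[a])[::-1])))
print(e(0,1),e(2,3),e(0,2),e(1,3))
st=ctrl.sense()
for y in (13.7-90,13.7-180,13.7): mv([.435,-.3882,.16],np.radians(y))
E
```

```text
[[ 0.53566886 -0.2238648 ]
 [ 0.54804984 -0.23366511]
 [ 0.54567106 -0.21162215]
 [ 0.55806523 -0.22052055]] [ 0.54686374 -0.22241815]
(np.float64(15.790340421421893), np.float64(-38.3638008217746)) (np.float64(15.25769121922597), np.float64(-35.676500811144024)) (np.float64(15.809064118247454), np.float64(50.751319670510775)) (np.float64(16.525356279725614), np.float64(52.694715043112616))
t 17.32 shift [-4.9  -3.48 10.01] turn [ 0.11  0.13 16.39] dist cm 11.7
t 17.32 shift [-4.9  -3.48 10.01] turn [2.0000e-01 2.0000e-02 1.0639e+02] dist cm 11.7
t 17.32 shift [-4.9  -3.48 10.01] turn [-2.000e-02  1.800e-01 -7.361e+01] dist cm 11.7
```

Emit:
play_rows:
  motion:
    - [[-4.9,-3.5,10],[0,0,106.4],0]
    - [[-4.9,-3.5,10],[0,0,106.4],0]
    - [[-4.9,-3.5,10],[0,0,106.4],0]
    - [[-4.9,-3.5,10],[0,0,106.4],0]
    - [[-4.9,-3.5,10],[0,0,106.4],0]
    - [[-4.9,-3.5,10],[0,0,106.4],0]
    - [[-4.9,-3.5,10],[0,0,106.4],0]
    - [[-4.9,-3.5,10],[0,0,106.4],0]
    - [[-4.9,-3.5,10],[0,0,106.4],0]
    - [[-4.9,-3.5,10],[0,0,106.4],0]
    - [[-4.9,-3.5,10],[0,0,106.4],0]
    - [[-4.9,-3.5,10],[0,0,106.4],0]

```text
t: 18.82
ee_pos: [0.435, -0.388, 0.1601]
tcp_rot: [3.117, 0.38, 0.004]
contact_force: [0.4, -0.2, -0.6]
width: 0.0882
```

```bash
python3 look.py w13; python3 - <<'E'
from seg import *
s=dict(np.load("w13.npz"))
hsv=cv2.cvtColor(s["frame"],cv2.COLOR_BGR2HSV);sat,val=hsv[...,1],hsv[...,2]
red=((hsv[...,0]<8)|(hsv[...,0]>172))&(sat>130)
for th in (110,130,150):
  for m,sb,c in blobs(red&(val>th),40): print("red",th,sb,rect(s,m,.072),cent(s,m,.072))
mv([.435,-.3882,.052],np.radians(13.7-180))
E
```

```text
t 18.875 ee [ 0.43495108 -0.38810969  0.16007648]
red 110 [ 299  184   34   39 1246] (array([ 0.43895975, -0.38841025]), (27.746339797973633, 23.357086181640625), 13.984033584594727) [ 0.43878629 -0.38851083  0.072     ]
red 130 [300 192  33  31 994] (array([ 0.43625482, -0.38933112]), (22.578060150146484, 22.051715850830078), -76.01596736907959) [ 0.43638145 -0.38914313  0.072     ]
red 150 [301 194  31  29 878] (array([ 0.43558289, -0.38960345]), (21.358131408691406, 20.616012573242188), -76.01608848571777) [ 0.43567477 -0.38935386  0.072     ]
t 18.88 shift [-2.000e-02 -1.000e-02  1.081e+01] turn [ 0.11 -0.12  0.16] dist cm 10.8
```

View pics/w13.png

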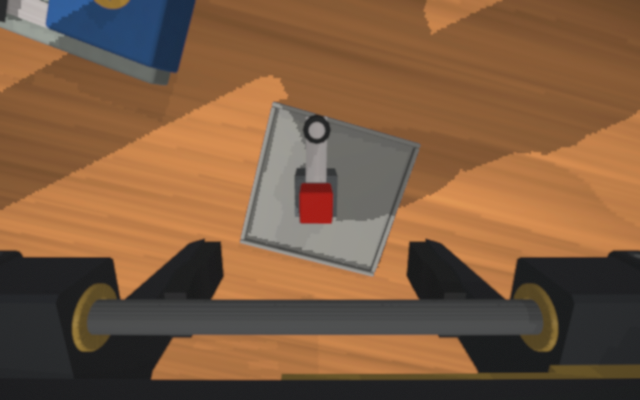

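Emit:
play_rows:
  motion:
    - [[0.05,0.1,5],[0,0,0],0]
    - [[0.05,0.1,8.5],[0,0,0],0]
    - [[0.05,0.1,10.2],[0,0,0],0]
    - [[0.05,0.1,10.8],[0,0,0],0]
    - [[0.05,0.1,10.8],[0,0,0],120]
    - [[0.05,0.1,10.8],[0,0,0],255]
    - [[0.05,0.1,10.8],[0,0,0],255]
    - [[0.05,0.1,10.8],[0,0,0],255]
    - [[0.05,0.1,10.8],[0,0,0],255]
    - [[0.05,0.1,10.8],[0,0,0],255]
    - [[0.05,0.1,10.8],[0,0,0],255]

```text
t: 20.25
ee_pos: [0.4359, -0.3891, 0.0521]
tcp_rot: [3.117, 0.379, 0.004]
contact_force: [-0.5, -0.6, 0.5]
width: 0.0237
```

```bash
python3 look.py w14; python3 - <<'E'
from seg import *
s=dict(np.load("w14.npz"));st=ctrl.sense();print(st["width"],st["contact_force"])
hsv=cv2.cvtColor(s["frame"],cv2.COLOR_BGR2HSV);sat,val=hsv[...,1],hsv[...,2]
red=((hsv[...,0]<8)|(hsv[...,0]>172))&(sat>130)
for th in (110,130,150):
  for m,sb,c in blobs(red&(val>th),40): print("red",th,sb,rect(s,m,.072),cent(s,m,.072))
E
```

```text
t 20.3 ee [ 0.43593966 -0.38910681  0.05206637]
0.02321919022081539 [-0.24890665  0.36430692 -0.02234627]
red 110 [ 285  235   61   65 3696] (array([ 0.44489899, -0.3875379 ]), (27.300708770751953, 23.434717178344727), 13.92734432220459) [ 0.44485638 -0.38753229  0.072     ]
red 130 [ 286  250   59   50 2421] (array([ 0.44192764, -0.38826291]), (22.894445419311523, 21.1785945892334), -76.06045913696289) [ 0.44063141 -0.38855671  0.072     ]
red 150 [ 286  262   59   37 2113] (array([ 0.43972125, -0.38884442]), (22.59271812438965, 15.716873168945312), -76.07238864898682) [ 0.4398853  -0.38876505  0.072     ]
```

View pics/w14.png

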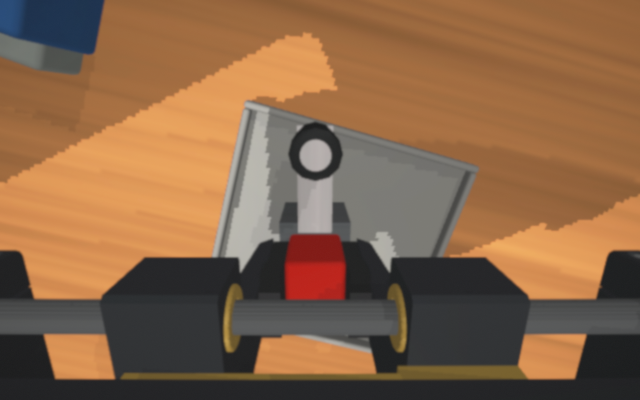

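```bash
python3 - <<'E'
from seg import *
s=dict(np.load("w14.npz"));st=ctrl.sense()
Rm=R.from_rotvec(st["tcp_rot"]).as_matrix()
print("yaw",np.degrees(np.arctan2(-Rm[1,0],-Rm[0,0])))
print(cv2.cvtColor(s["frame"],cv2.COLOR_BGR2HSV)[250:275,316,2])
print(cv2.cvtColor(s["frame"],cv2.COLOR_BGR2HSV)[120:182:2,316,2])
for u,v,z in [(316,261.5,.072),(285.5,280,.072),(345.5,280,.072),(315.5,156,.082),(316,235,.04)]:
    print(u,v,np.round(Rm.T@(px2w(s,u,v,z=z)-st["ee_pos"])*1000,2))
E
```

```text
yaw -166.1327385696162
[131 130 131 130 130 130 130 130 130 131 135 143 156 167 175 180 184 187
 188 188 188 188 188 188 188]
[106  64  32  31  41  45  47  47  47  77 162 182 182 182 182 182 182 182
 182 182 182 181 181 181 181 162  70  40  42  46 105]
316 261.5 [ 11.85   1.11 -19.91]
285.5 280 [  3.89 -10.81 -19.95]
345.5 280 [  3.92  12.68 -19.9 ]
315.5 156 [ 53.98   0.79 -29.82]
316 235 [10.02  1.21 12.09]
```

Emit:
play_rows:
  motion:
    - [[0,0,-1],[0,0,0],255]
    - [[0,0,-4],[0,0,0],255]
    - [[0,0,-8],[0,0,0],255]
    - [[0,0,-10.8],[0,0,0],255]
    - [[0,0,-10.8],[0,0,0],255]

```text
t: 20.92
ee_pos: [0.4361, -0.3894, 0.1621]
tcp_rot: [3.113, 0.379, 0.007]
contact_force: [0.1, -0.4, -3.7]
width: 0.0239
```

```bash
python3 - <<'E'
from h import *
print(ctrl.sense()["width"],ctrl.sense()["contact_force"])
mv([.489,-.298,.16],np.radians(-127.5))
E
```

```text
0.023880180314900346 [ 0.13861799 -0.42498775 -3.68331111]
t 20.93 shift [ 7.33 -7.61  0.19] turn [  0.39  -0.09 -38.63] dist cm 10.6
```

Emit:
play_rows:
  motion:
    - [[1.5,-1.5,0.2],[0,0,-8],255]
    - [[3,-3,0.2],[0,0,-16],255]
    - [[4.5,-4.6,0.2],[0,0,-24],255]
    - [[6,-6.1,0.2],[0,0,-32],255]
    - [[7.3,-7.6,0.2],[0.4,0,-38.6],255]
    - [[7.3,-7.6,0.2],[0.4,0,-38.6],255]
    - [[7.3,-7.6,0.2],[0.4,0,-38.6],255]

```text
t: 21.8
ee_pos: [0.4883, -0.2985, 0.1591]
tcp_rot: [-2.818, -1.385, -0.001]
contact_force: [0.1, 0.4, -2.6]
width: 0.0235
```

```bash
python3 look.py w15; python3 - <<'E'
from h import *
s=dict(np.load("w15.npz"));print(w2px(s,[.5468,-.2224,.075]))
u,v=map(int,w2px(s,[.5468,-.2224,.075]))
print(u-30,v-30)
cv2.imwrite("pics/w15z.png",cv2.resize(s["frame"][max(0,v-30):v+30,u-30:u+30],(600,600),interpolation=cv2.INTER_CUBIC))
E
```

```text
t 21.85 ee [ 0.48830279 -0.29866835  0.15927211]
[314.60566627  61.02191407]
284 31
```

View pics/w15.png

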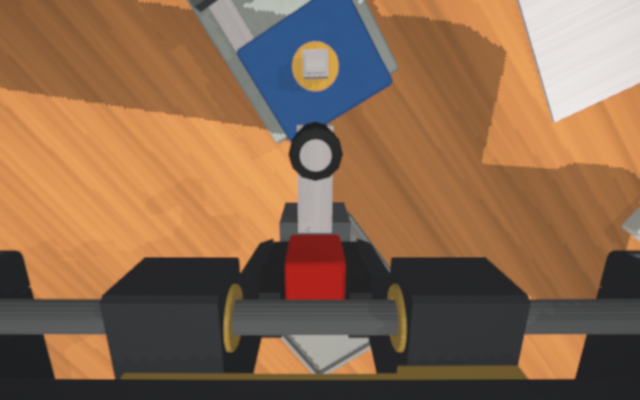

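View pics/w15z.png

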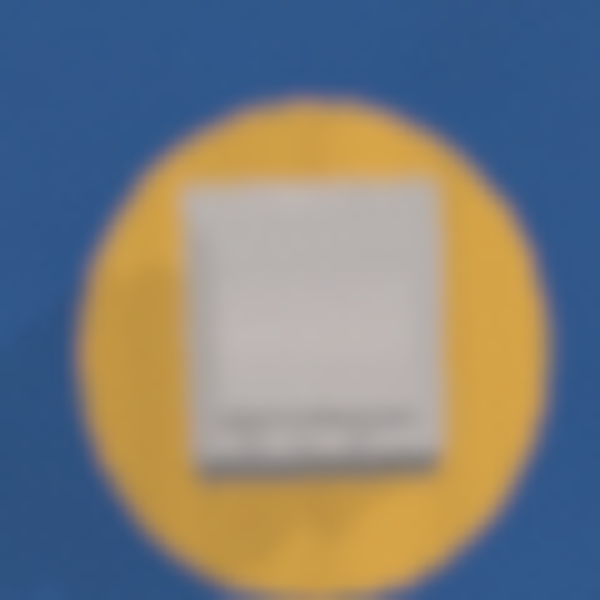

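```bash
python3 - <<'E'
from seg import *
s=dict(np.load("w15.npz"));st=ctrl.sense()
Rm=R.from_rotvec(st["tcp_rot"]).as_matrix()
print("yaw",np.degrees(np.arctan2(-Rm[1,0],-Rm[0,0])), st["ee_pos"])
for u,v,z in [(314.65,62.3,.071),(302.3,48.8,.071),(327.8,48.5,.071),(302.8,76,.071),(327.8,76,.071)]:
    p=px2w(s,u,v,z=z);print(p,np.round(Rm.T@(p-st["ee_pos"])*1000,2))
E
```

```text
yaw -127.65578340337824 [ 0.48830279 -0.29866835  0.15927211]
[ 0.54665413 -0.22262497  0.071     ] [95.73 -0.22 88.41]
[ 0.54534539 -0.21173566  0.071     ] [103.55  -7.91  88.42]
[ 0.55800889 -0.22125749  0.071     ] [103.75   7.93  88.41]
[ 0.53575896 -0.22447216  0.071     ] [87.61 -7.72 88.4 ]
[ 0.54832188 -0.23413192  0.071     ] [87.64  8.13 88.39]
```

Emit:
play_rows:
  motion:
    - [[3,0,0],[0,0,0],255]
    - [[6.5,0,0],[0,0,0],255]
    - [[9.6,-0.05,0.5],[0,0,0],255]
    - [[9.6,-0.05,2],[0,0,0],255]
    - [[9.6,-0.05,3],[0,0,0],255]
    - [[9.6,-0.05,3],[0,0,0],255]
    - [[9.6,-0.05,3],[0,0,0],255]

```text
t: 22.72
ee_pos: [0.5464, -0.2231, 0.1297]
tcp_rot: [-2.82, -1.384, -0.002]
contact_force: [-0.5, 0.7, -2.3]
width: 0.024
```

```bash
python3 look.py w16; python3 - <<'E'
from h import *
s=snapshot("scene");cv2.imwrite("pics/s2z.png",cv2.resize(s["frame"][130:250,180:340],(800,600),interpolation=cv2.INTER_CUBIC))
print(ctrl.sense()["ee_pos"])
mv([.5467,-.2226,.098],np.radians(-127.6))
E
```

```text
t 22.775 ee [ 0.54649778 -0.22300502  0.12983282]
[ 0.54653566 -0.22286911  0.12987484]
t 22.82 shift [ 0.03 -0.    3.19] turn [ 0.03 -0.08 -0.1 ] dist cm 3.2
```

View pics/s2z.png

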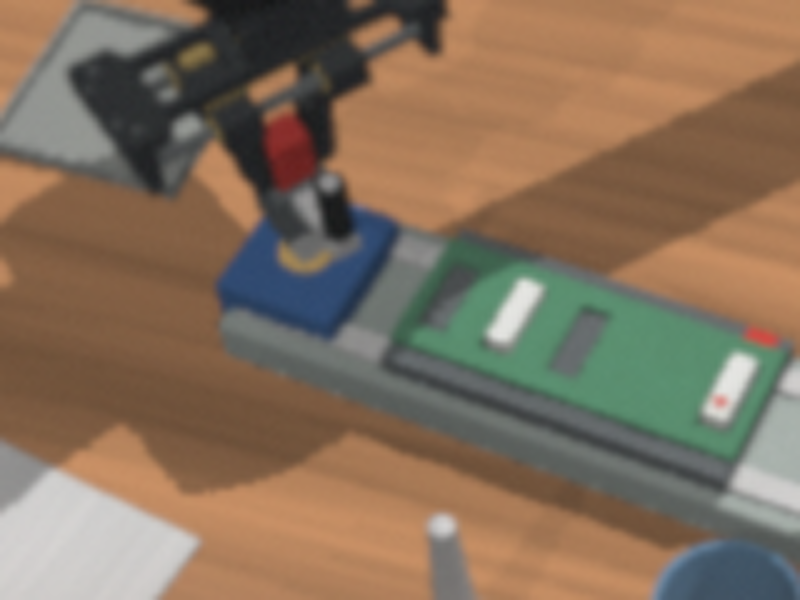

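Emit:
play_rows:
  motion:
    - [[0.03,0,0.4],[0,0,0],255]
    - [[0.03,0,0.7],[0,0,0],255]
    - [[0.03,0,1.0],[0,0,0],255]
    - [[0.03,0,1.2],[0,0,0],255]
    - [[0.03,0,1.2],[0,0,0],255]

```text
t: 23.45
ee_pos: [0.5467, -0.2225, 0.1177]
tcp_rot: [-2.819, -1.384, -0.002]
contact_force: [-0.4, -0.2, -2.7]
width: 0.0237
```

No contact; underside is at ~0.070, past the step. Continue.

Emit:
play_rows:
  motion:
    - [[0,0,0.3],[0,0,0],255]
    - [[0,0,0.6],[0,0,0],255]
    - [[0,0,0.9],[0,0,0],255]
    - [[0,0,1.2],[0,0,0],255]
    - [[0,0,1.5],[0,0,0],255]
    - [[0,0,1.7],[0,0,0],255]
    - [[0,0,1.85],[0,0,0],255]
    - [[0,0,1.85],[0,0,0],255]

```text
t: 24.45
ee_pos: [0.5467, -0.2225, 0.0991]
tcp_rot: [-2.819, -1.384, -0.002]
contact_force: [1.0, -0.7, -2.5]
width: 0.0234
```

Emit:
play_rows:
  motion:
    - [[0,0,0.1],[0,0,0],255]
    - [[0,0,0.1],[0,0,0],255]
    - [[0,0,0.1],[0,0,0],60]
    - [[0,0,0.1],[0,0,0],60]
    - [[0,0,0.1],[0,0,0],60]
    - [[0,0,-2],[0,0,0],60]
    - [[0,0,-6],[0,0,0],60]
    - [[0,0,-8],[0,0,0],60]
    - [[-6,0,-9],[0,0,0],60]
    - [[-6,0,-9],[0,0,0],60]
    - [[-6,0,-9],[0,0,0],60]

```text
t: 25.82
ee_pos: [0.51, -0.2699, 0.189]
tcp_rot: [-2.82, -1.384, -0.002]
contact_force: [0.4, 0.2, -0.9]
width: 0.0673
```

```bash
python3 look.py w17;python3 - <<'E'
from h import *
s=dict(np.load("w17.npz"));W=cloud(s)
for r in nets.outline_of("wrist","crank")[:3]: 
    p=W[r["region"]];print(r["score"],r["extent"],np.nanpercentile(p[:,2],[2,50,98]))
print(ctrl.sense()["qpos"])
E
```

```text
t 25.875 ee [ 0.51019329 -0.26952642  0.18880941]
0.85 [292.2, 3.0, 336.9, 147.0] [0.08449535 0.11660207 0.13013945]
[-0.69133695  0.47406903  1.31697282  0.0016463   1.35117797 -0.03475407]
```

View pics/w17.png

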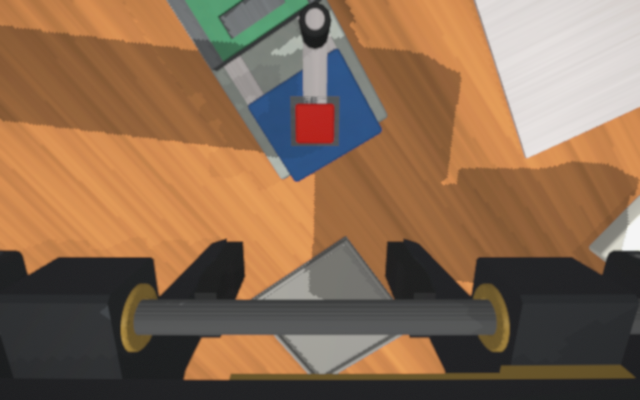

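```bash
python3 - <<'E'
from seg import *
s=dict(np.load("w17.npz"));st=ctrl.sense();f=s["frame"]
cv2.imwrite("pics/w17z.png",cv2.resize(f[0:160,240:400],(800,800)[:2],interpolation=cv2.INTER_CUBIC)[:600])
hsv=cv2.cvtColor(f,cv2.COLOR_BGR2HSV);sat,val=hsv[...,1],hsv[...,2]
Rm=R.from_rotvec(st["tcp_rot"]).as_matrix();print(np.degrees(np.arctan2(-Rm[1,0],-Rm[0,0])))
red=((hsv[...,0]<8)|(hsv[...,0]>172))&(sat>130)
for m,sb,c in blobs(red&(val>130),100): print("red",sb,rect(s,m,.118),cent(s,m,.118))
p=px2w(s,315,18.5,z=.128);print("knob",p)
dark=(val<60);dark[60:]=0;dark[:,:290]=0;dark[:,340:]=0
for m,sb,c in blobs(dark,50):print(sb)
mv([.5803,-.1789,.16],np.radians(-127.6))
E
```

```text
-127.64003307772049
red [ 295  104   39   39 1478] (array([ 0.54595007, -0.22296356]), (23.094058990478516, 22.5396671295166), -37.61090850830078) [ 0.54618063 -0.22288384  0.118     ]
knob [ 0.58005403 -0.17945602  0.128     ]
[290   0  40  48 688]
t 25.93 shift [11.43  0.02  2.89] turn [-0.03 -0.09 -0.04] dist cm 11.8
```

Emit:
play_rows:
  motion:
    - [[4,0,1],[0,0,0],60]
    - [[8,0,2],[0,0,0],60]
    - [[11.4,0,2.9],[0,0,0],60]
    - [[11.4,0,2.9],[0,0,0],60]
    - [[11.4,0,2.9],[0,0,0],60]
    - [[11.4,0,5],[0,0,0],60]
    - [[11.4,0,7.5],[0,0,0],60]
    - [[11.4,0,8.5],[0,0,0],60]
    - [[11.4,0,8.5],[0,0,0],60]

```text
t: 27.05
ee_pos: [0.5798, -0.1794, 0.104]
tcp_rot: [-2.818, -1.384, -0.001]
contact_force: [-0.9, 0.1, 0.2]
width: 0.0671
```

```bash
python3 look.py w18
```

```text
t 27.1 ee [ 0.58010669 -0.17942166  0.1046091 ]
```

View pics/w18.png

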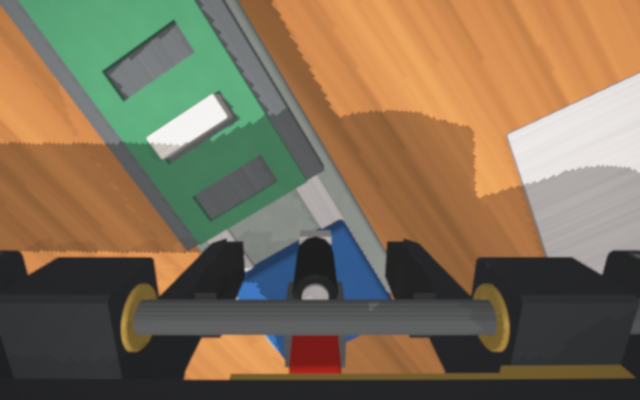

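Emit:
play_rows:
  motion:
    - [[0,0,0],[0,0,0],255]
    - [[0,0,0],[0,0,0],255]
    - [[0,0,0],[0,0,0],255]
    - [[0,0,0],[0,0,0],255]
    - [[0,0,0],[0,0,0],255]

```text
t: 27.72
ee_pos: [0.5801, -0.1794, 0.1046]
tcp_rot: [-2.819, -1.385, -0.003]
contact_force: [0.7, 0.0, -0.5]
width: 0.0194
```

Emit:
play_rows:
  motion:
    - [[-0.19,1.42,0],[0,0,0],255]
    - [[-0.74,2.75,0],[0,0,0],255]
    - [[-1.61,3.89,0],[0,0,0],255]
    - [[-1.61,3.89,0],[0,0,0],255]

```text
t: 28.22
ee_pos: [0.6016, -0.2164, 0.1047]
tcp_rot: [2.82, 1.384, 0.004]
contact_force: [2.6, 1.4, 1.1]
width: 0.0171
```

Emit:
play_rows:
  motion:
    - [[-1.14,0.87,0],[0,0,0],255]
    - [[-2.47,1.42,0],[0,0,0],255]
    - [[-3.89,1.61,0],[0,0,0],255]
    - [[-5.31,1.42,0],[0,0,0],255]
    - [[-6.64,0.87,0],[0,0,0],255]
    - [[-7.78,0,0],[0,0,0],255]
    - [[-8.65,-1.14,0],[0,0,0],255]
    - [[-9.2,-2.47,0],[0,0,0],255]
    - [[-9.39,-3.89,0],[0,0,0],255]
    - [[-9.2,-5.31,0],[0,0,0],255]
    - [[-8.65,-6.64,0],[0,0,0],255]
    - [[-7.78,-7.78,0],[0,0,0],255]

```text
t: 29.72
ee_pos: [0.4926, -0.2316, 0.1047]
tcp_rot: [2.817, 1.382, 0.005]
contact_force: [6.9, -2.9, -3.5]
width: 0.0171
```

```bash
cat > ang.py <<'E'
from h import *
st=ctrl.sense();c=np.array([.5465,-.2228]);d=st["ee_pos"][:2]-c
Rm=R.from_rotvec(st["tcp_rot"]).as_matrix();t=Rm[:2,:2].T@d
print("r",np.linalg.norm(d)*1000,"beta",np.degrees(np.arctan2(t[1],t[0]))%360,st["ee_pos"],st["contact_force"],"t",st["t"], "tool yaw",np.degrees(np.arctan2(-Rm[1,0],-Rm[0,0])),"tilt",Rm[2,2])
E
python3 ang.py; python3 look.py w19; python3 - <<'E'
from h import *
s=snapshot("scene");cv2.imwrite("pics/s3.png",s["frame"])
cv2.imwrite("pics/s3z.png",cv2.resize(s["frame"][130:280,180:420],(800,500),interpolation=cv2.INTER_CUBIC))
E
```

```text
r 54.66276540478558 beta 222.95193249667935 [ 0.49255632 -0.23163728  0.10473914] [ 6.93714225 -2.85302441 -3.4609787 ] t 29.725 tool yaw -127.74370765176899 tilt -0.9999853406037392
t 29.775 ee [ 0.49230379 -0.22993212  0.1046702 ]
```

View pics/s3z.png

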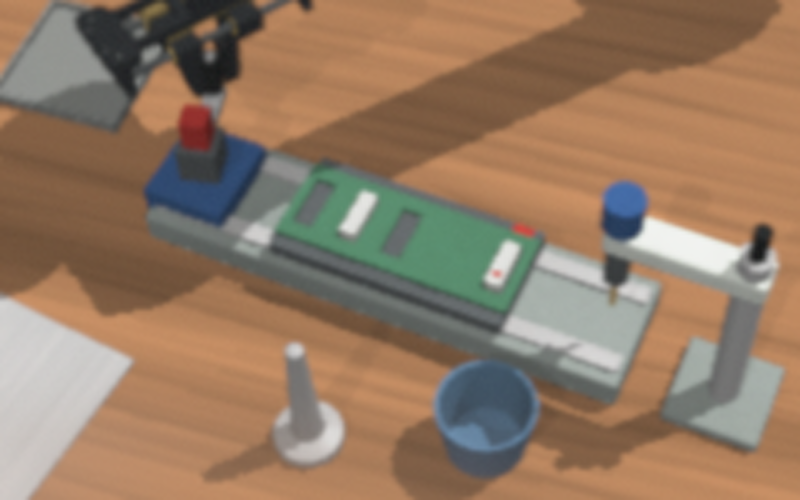

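Emit:
play_rows:
  motion:
    - [[1.14,-0.87,0],[0,0,0],255]
    - [[2.47,-1.42,0],[0,0,0],255]
    - [[3.89,-1.61,0],[0,0,0],255]
    - [[5.31,-1.42,0],[0,0,0],255]
    - [[6.64,-0.87,0],[0,0,0],255]
    - [[7.78,0,0],[0,0,0],255]
    - [[8.65,1.14,0],[0,0,0],255]
    - [[9.2,2.47,0],[0,0,0],255]
    - [[9.39,3.89,0],[0,0,0],255]
    - [[9.2,5.31,0],[0,0,0],255]
    - [[8.65,6.64,0],[0,0,0],255]
    - [[7.78,7.78,0],[0,0,0],255]

```text
t: 31.32
ee_pos: [0.6018, -0.2164, 0.1048]
tcp_rot: [2.818, 1.385, 0.005]
contact_force: [-2.3, 2.7, -0.6]
width: 0.0171
```

```bash
python3 ang.py; python3 -c "
from h import *
mv([.5465+.055,-.2228+.0066,.1046],np.radians(-127.6))"
```

```text
r 55.670267589666054 beta 45.753480345113154 [ 0.60180242 -0.2164109   0.10480417] [-2.34880449  2.66542334 -0.61472219] t 31.325 tool yaw -127.65614377054747 tilt -0.9999936517836597
t 31.32 shift [-0.   -0.04  0.02] turn [ 0.15 -0.14 -0.06] dist cm 0.0
```

Emit:
play_rows:
  motion:
    - [[-1.14,0.87,0],[0,0,0],255]
    - [[-2.47,1.42,0],[0,0,0],255]
    - [[-3.89,1.61,0],[0,0,0],255]
    - [[-5.31,1.42,0],[0,0,0],255]
    - [[-6.64,0.87,0],[0,0,0],255]
    - [[-7.78,0,0],[0,0,0],255]
    - [[-8.65,-1.14,0],[0,0,0],255]
    - [[-9.2,-2.47,0],[0,0,0],255]
    - [[-9.39,-3.89,0],[0,0,0],255]
    - [[-9.2,-5.31,0],[0,0,0],255]
    - [[-8.65,-6.64,0],[0,0,0],255]
    - [[-7.78,-7.78,0],[0,0,0],255]

```text
t: 32.83
ee_pos: [0.4928, -0.2323, 0.1049]
tcp_rot: [2.815, 1.382, 0.006]
contact_force: [3.8, -3.5, -2.6]
width: 0.0171
```

```bash
python3 ang.py
```

```text
r 54.49233848949365 beta 222.24811429684735 [ 0.49284155 -0.23229661  0.10487289] [ 3.81504555 -3.51034123 -2.61235524] t 32.825 tool yaw -127.71464442841693 tilt -0.999976828698551
```

Emit:
play_rows:
  motion:
    - [[1.28,-1.1,0],[0,0,0],255]
    - [[2.61,-1.65,0],[0,0,0],255]
    - [[4.03,-1.84,0],[0,0,0],255]
    - [[5.45,-1.65,0],[0,0,0],255]
    - [[6.78,-1.1,0],[0,0,0],255]
    - [[7.92,-0.23,0],[0,0,0],255]
    - [[8.79,0.91,0],[0,0,0],255]
    - [[9.34,2.24,0],[0,0,0],255]
    - [[9.53,3.66,0],[0,0,0],255]
    - [[9.34,5.08,0],[0,0,0],255]
    - [[8.79,6.41,0],[0,0,0],255]
    - [[7.92,7.55,0],[0,0,0],255]

```text
t: 34.33
ee_pos: [0.6015, -0.2156, 0.1051]
tcp_rot: [2.816, 1.383, 0.006]
contact_force: [-2.6, 4.3, -1.5]
width: 0.017
```

```bash
cat >> ang.py <<'E'
import sys
if len(sys.argv)>1:
    print("knob tool cm",t*100,"z",st["ee_pos"][2])
    for b in range(int(sys.argv[1]),int(sys.argv[2])+1,15):
        a=np.radians(b);print(b%360,np.round(5.5*np.cos(a)-t[0]*100,2),np.round(5.5*np.sin(a)-t[1]*100,2))
E
python3 ang.py 60 225
```

```text
r 55.43355669962821 beta 44.83910893417061 [ 0.60146165 -0.21558225  0.10514976] [-2.62769954  4.32391213 -1.53823259] t 34.325 tool yaw -127.67873389976833 tilt -0.9999828005490717
knob tool cm [3.9306817  3.90866813] z 0.10514976332088559
60 -1.18 0.85
75 -2.51 1.4
90 -3.93 1.59
105 -5.35 1.4
120 -6.68 0.85
135 -7.82 -0.02
150 -8.69 -1.16
165 -9.24 -2.49
180 -9.43 -3.91
195 -9.24 -5.33
210 -8.69 -6.66
225 -7.82 -7.8
```

Emit:
play_rows:
  motion:
    - [[-1.18,0.85,0],[0,0,0],255]
    - [[-2.51,1.4,0],[0,0,0],255]
    - [[-3.93,1.59,0],[0,0,0],255]
    - [[-5.35,1.4,0],[0,0,0],255]
    - [[-6.68,0.85,0],[0,0,0],255]
    - [[-7.82,0,0],[0,0,0],255]
    - [[-8.69,-1.16,0],[0,0,0],255]
    - [[-9.24,-2.49,0],[0,0,0],255]
    - [[-9.43,-3.91,0],[0,0,0],255]
    - [[-9.24,-5.33,0],[0,0,0],255]
    - [[-8.69,-6.66,0],[0,0,0],255]
    - [[-7.82,-7.8,0],[0,0,0],255]

```text
t: 35.83
ee_pos: [0.4924, -0.2309, 0.105]
tcp_rot: [2.812, 1.38, 0.01]
contact_force: [12.0, -2.4, -10.6]
width: 0.0167
```

```bash
python3 ang.py 240 405
```

```text
r 54.70258282613399 beta 223.8010625019585 [ 0.49239635 -0.23087265  0.10503488] [ 11.99932818  -2.3746375  -10.6120236 ] t 35.825 tool yaw -127.71048723575511 tilt -0.9999408689414911
knob tool cm [-3.94800024 -3.78613666] z 0.10503488144198064
240 1.2 -0.98
255 2.52 -1.53
270 3.95 -1.71
285 5.37 -1.53
300 6.7 -0.98
315 7.84 -0.1
330 8.71 1.04
345 9.26 2.36
0 9.45 3.79
15 9.26 5.21
30 8.71 6.54
45 7.84 7.68
```

```bash
sed -i 's/\.5465,-\.2228/.5472,-.2228/' ang.py; cat >> ang.py <<'E'
mv([*st["ee_pos"][:2],.1044],np.radians(-127.65))
E
python3 ang.py 240 405
```

```text
r 55.39501490771669 beta 223.90791011013638 [ 0.49239635 -0.23087265  0.10503488] [ 11.99932818  -2.3746375  -10.6120236 ] t 35.825 tool yaw -127.71048723575511 tilt -0.9999408689414911
knob tool cm [-3.99081722 -3.84151055] z 0.10503488144198064
240 1.24 -0.92
255 2.57 -1.47
270 3.99 -1.66
285 5.41 -1.47
300 6.74 -0.92
315 7.88 -0.05
330 8.75 1.09
345 9.3 2.42
0 9.49 3.84
15 9.3 5.27
30 8.75 6.59
45 7.88 7.73
t 35.83 shift [-0.   -0.    0.06] turn [ 0.62 -0.09 -0.06] dist cm 0.1
```

Emit:
play_rows:
  motion:
    - [[1.24,-0.92,0.06],[0.3,0,0],255]
    - [[2.57,-1.47,0.06],[0.6,0,0],255]
    - [[3.99,-1.66,0.06],[0.6,0,0],255]
    - [[5.41,-1.47,0.06],[0.6,0,0],255]
    - [[6.74,-0.92,0.06],[0.6,0,0],255]
    - [[7.88,-0.05,0.06],[0.6,0,0],255]
    - [[8.75,1.09,0.06],[0.6,0,0],255]
    - [[9.3,2.42,0.06],[0.6,0,0],255]
    - [[9.49,3.84,0.06],[0.6,0,0],255]
    - [[9.3,5.27,0.06],[0.6,0,0],255]
    - [[8.75,6.59,0.06],[0.6,0,0],255]
    - [[7.88,7.73,0.06],[0.6,0,0],255]

```text
t: 37.33
ee_pos: [0.6019, -0.2145, 0.1046]
tcp_rot: [-2.816, -1.383, -0.001]
contact_force: [-6.3, 2.9, -0.7]
width: 0.0172
```

```bash
python3 ang.py 60 225
```

```text
r 55.294300623913585 beta 43.74084641519835 [ 0.60187349 -0.21453749  0.10456419] [-6.34964965  2.90143607 -0.72571727] t 37.325 tool yaw -127.66554988381809 tilt -0.9999899070476542
knob tool cm [3.99487068 3.82303381] z 0.10456418797844307
60 -1.24 0.94
75 -2.57 1.49
90 -3.99 1.68
105 -5.42 1.49
120 -6.74 0.94
135 -7.88 0.07
150 -8.76 -1.07
165 -9.31 -2.4
180 -9.49 -3.82
195 -9.31 -5.25
210 -8.76 -6.57
225 -7.88 -7.71
t 37.33 shift [-0.    0.    0.02] turn [-0.21 -0.14 -0.02] dist cm 0.0
```

Emit:
play_rows:
  motion:
    - [[-1.24,0.94,0],[0,0,0],255]
    - [[-2.57,1.49,0],[0,0,0],255]
    - [[-3.99,1.68,0],[0,0,0],255]
    - [[-5.42,1.49,0],[0,0,0],255]
    - [[-6.74,0.94,0],[0,0,0],255]
    - [[-7.88,0.07,0],[0,0,0],255]
    - [[-8.76,-1.07,0],[0,0,0],255]
    - [[-9.31,-2.4,0],[0,0,0],255]
    - [[-9.44,-3.82,0],[0,0,0],255]
    - [[-9.26,-5.25,0],[0,0,0],255]
    - [[-8.71,-6.57,0],[0,0,0],255]
    - [[-7.83,-7.7,0],[0,0,0],255]

```text
t: 38.83
ee_pos: [0.4926, -0.2296, 0.1049]
tcp_rot: [-2.817, -1.383, 0.0]
contact_force: [2.5, -3.4, -0.8]
width: 0.0168
```

```bash
python3 ang.py 240 405;python3 - <<'E'
from h import *
s=snapshot("scene");cv2.imwrite("pics/s4.png",s["frame"]);np.savez("s4.npz",**s)
cv2.imwrite("pics/s4z.png",cv2.resize(s["frame"][170:250,310:430],(780,520),interpolation=cv2.INTER_CUBIC))
s=snapshot("top");np.savez("t4.npz",**s)
cv2.imwrite("pics/t4z.png",cv2.resize(s["frame"][140:220,220:380],(800,400),interpolation=cv2.INTER_CUBIC))
E
```

```text
r 55.03451444889668 beta 225.2063357996067 [ 0.4925882  -0.22960801  0.10489759] [ 2.53420634 -3.39555602 -0.77201153] t 38.825 tool yaw -127.68770999016257 tilt -0.9999945015015613
knob tool cm [-3.87748482 -3.90551338] z 0.10489759279343228
240 1.13 -0.86
255 2.45 -1.41
270 3.88 -1.59
285 5.3 -1.41
300 6.63 -0.86
315 7.77 0.02
330 8.64 1.16
345 9.19 2.48
0 9.38 3.91
15 9.19 5.33
30 8.64 6.66
45 7.77 7.79
t 38.83 shift [-0.    0.    0.05] turn [-0.18 -0.07 -0.04] dist cm 0.0
```

View pics/s4z.png

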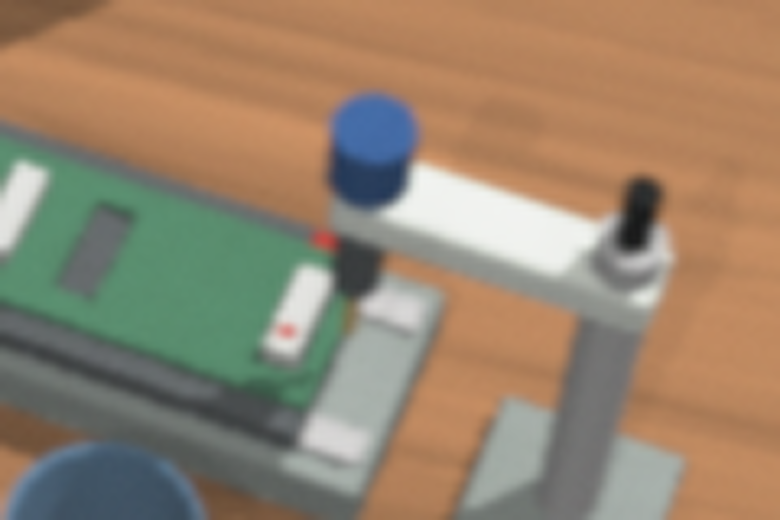

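View pics/t4z.png

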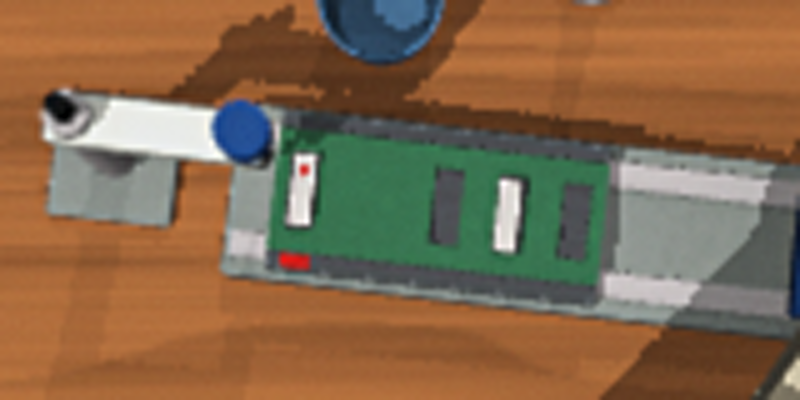

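```bash
cat > dd.py <<'E'
from seg import *
import sys
yaw=np.radians(-6.75);ex=np.array([np.cos(yaw),np.sin(yaw)]);ey=np.array([-np.sin(yaw),np.cos(yaw)])
def go(fn,box,tip,extra=""):
    s=dict(np.load(fn+".npz"));hsv=cv2.cvtColor(s["frame"],cv2.COLOR_BGR2HSV).astype(int)
    x0,y0,x1,y1=box
    b=s["frame"].astype(float)
    redness=b[...,2]-np.maximum(b[...,0],b[...,1]);w=np.zeros((400,640));w[y0:y1,x0:x1]=np.clip(redness[y0:y1,x0:x1]-25,0,None)
    vv,uu=np.mgrid[:400,:640];u=(w*uu).sum()/w.sum();v=(w*vv).sum()/w.sum()
    d=px2w(s,u,v,z=.062);print("dot px",u,v,d)
    if tip is not None:
        t=px2w(s,*tip,z=.072);print("tip",t,"tip-dot: x %.1f y %.1f mm"%tuple(1000*np.array([(t-d)[:2]@ex,(t-d)[:2]@ey])))
    return s,d
if __name__=="__main__":
    s,d=go("s4",(350,215,357,225),(362.9,220.3))
    cv2.imwrite("pics/s4y.png",cv2.resize(s["frame"][205:235,340:380],(800,600),interpolation=cv2.INTER_CUBIC))
E
python3 dd.py
```

```text
dot px 353.6896551724138 220.48275862068965 [0.59876942 0.12009854 0.062     ]
tip [0.59804883 0.14409548 0.072     ] tip-dot: x -3.5 y 23.7 mm
```

View pics/s4y.png

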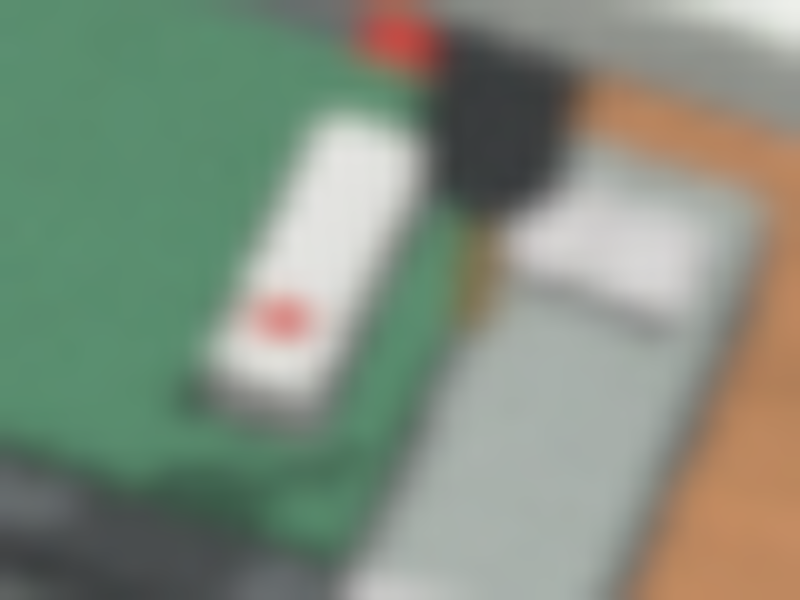

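Emit:
play_rows:
  motion:
    - [[1.13,-0.86,0.05],[0,0,0],255]
    - [[2.45,-1.41,0.05],[0,0,0],255]
    - [[3.88,-1.59,0.05],[0,0,0],255]
    - [[5.3,-1.41,0.05],[0,0,0],255]
    - [[6.63,-0.86,0.05],[0,0,0],255]
    - [[7.77,0.02,0.05],[0,0,0],255]
    - [[8.64,1.16,0.05],[0,0,0],255]
    - [[9.17,2.48,0.05],[0,0,0],255]
    - [[9.34,3.9,0.05],[0,0,0],255]
    - [[9.15,5.32,0.05],[0,0,0],255]
    - [[8.6,6.62,0.05],[0,0,0],255]
    - [[7.74,7.75,0.05],[0,0,0],255]

```text
t: 40.42
ee_pos: [0.6018, -0.2122, 0.1041]
tcp_rot: [-2.81, -1.385, -0.001]
contact_force: [-2.4, 4.9, 6.9]
width: 0.0171
```

```bash
python3 ang.py 60 225
```

```text
r 55.57258457366391 beta 41.470763111664674 [ 0.60175379 -0.21220771  0.10410509] [-2.39044542  4.94312676  6.87261859] t 40.425 tool yaw -127.54185431123659 tilt -0.999959533061337
knob tool cm [4.16401284 3.68022109] z 0.10410509371332734
60 -1.41 1.08
75 -2.74 1.63
90 -4.16 1.82
105 -5.59 1.63
120 -6.91 1.08
135 -8.05 0.21
150 -8.93 -0.93
165 -9.48 -2.26
180 -9.66 -3.68
195 -9.48 -5.1
210 -8.93 -6.43
225 -8.05 -7.57
t 40.42 shift [ 0.   -0.   -0.03] turn [-0.44 -0.26  0.11] dist cm 0.0
```

Emit:
play_rows:
  motion:
    - [[-1.41,1.08,-0.03],[-0.4,-0.2,0],255]
    - [[-2.74,1.63,-0.03],[-0.4,-0.2,0],255]
    - [[-4.16,1.82,-0.03],[-0.4,-0.2,0],255]
    - [[-5.59,1.63,-0.03],[-0.4,-0.2,0],255]
    - [[-6.91,1.08,-0.03],[-0.4,-0.2,0],255]
    - [[-8.05,0.21,-0.03],[-0.4,-0.2,0],255]
    - [[-8.93,-0.93,-0.03],[-0.4,-0.2,0],255]
    - [[-9.46,-2.26,-0.03],[-0.4,-0.2,0],255]
    - [[-9.46,-2.26,-0.03],[-0.4,-0.2,0],255]

```text
t: 41.55
ee_pos: [0.5265, -0.2735, 0.1046]
tcp_rot: [2.818, 1.388, 0.002]
contact_force: [-1.1, -4.8, 4.2]
width: 0.0171
```

```bash
python3 ang.py;python3 - <<'E'
from h import *
s=snapshot("scene");np.savez("s5.npz",**s)
cv2.imwrite("pics/s5y.png",cv2.resize(s["frame"][205:235,340:380],(800,600),interpolation=cv2.INTER_CUBIC))
E
```

```text
r 54.791022593050855 beta 164.61688569150164 [ 0.52652457 -0.27354035  0.10458114] [-1.1082754  -4.84620928  4.15649035] t 41.55 tool yaw -127.55275377027134 tilt -0.9999994614131333
t 41.55 shift [-0.   -0.    0.02] turn [ 0.03 -0.05  0.1 ] dist cm 0.0
```

View pics/s5y.png

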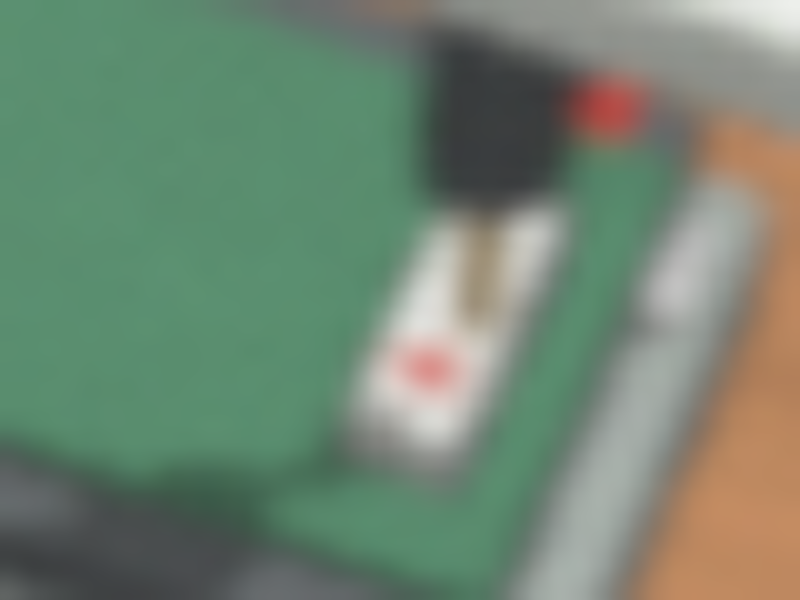

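Emit:
play_rows:
  motion:
    - [[0,0,0],[0,0,0],60]
    - [[0,0,0],[0,0,0],60]
    - [[0,0,0],[0,0,0],60]
    - [[0,0,-3],[0,0,0],60]
    - [[0,0,-8],[0,0,0],60]
    - [[0,0,-14],[0,0,0],60]
    - [[0,0,-14],[0,0,0],60]

```text
t: 42.48
ee_pos: [0.5278, -0.2742, 0.249]
tcp_rot: [2.811, 1.385, 0.008]
contact_force: [0.7, -0.9, -1.1]
width: 0.0675
```

```bash
python3 - <<'E'
from dd import *
s,d=go("s5",(357,220,365,226),(340+480/20-.5,205+328/20-.5))
mv([.52,.06,.25],np.radians(-6.75))
E
```

```text
dot px 360.99328859060404 222.91275167785236 [0.60076392 0.14034276 0.062     ]
tip [0.59943299 0.14603508 0.072     ] tip-dot: x -2.0 y 5.5 mm
t 42.48 shift [ 26.03 -20.97  -0.27] turn [   0.37    0.53 -120.78] dist cm 33.4
```

Emit:
play_rows:
  motion:
    - [[2.4,-1.9,-0.3],[0,0,-11],60]
    - [[4.7,-3.8,-0.3],[0,0,-22],60]
    - [[7.1,-5.7,-0.3],[0,0,-33],60]
    - [[9.5,-7.6,-0.3],[0,0,-44],60]
    - [[11.8,-9.5,-0.3],[0,0,-55],60]
    - [[14.2,-11.4,-0.3],[0,0,-66],60]
    - [[16.6,-13.4,-0.3],[0,0,-77],60]
    - [[19,-15.3,-0.3],[0,0,-88],60]
    - [[21.3,-17.2,-0.3],[0,0,-99],60]
    - [[23.7,-19,-0.3],[0,0,-110],60]
    - [[26,-21,-0.3],[0.4,0.5,-120.8],0]
    - [[26,-21,-0.3],[0.4,0.5,-120.8],0]

```text
t: 43.98
ee_pos: [0.5189, 0.0619, 0.249]
tcp_rot: [-0.175, -3.134, -0.0]
contact_force: [-0.7, -0.5, 0.3]
width: 0.085
```

```bash
python3 - <<'E'
from dd import *
mv([.53,.144,.205],np.radians(-6.75))
E
```

```text
t 43.98 shift [-0.2   8.28  4.4 ] turn [-0.   -0.16  0.35] dist cm 9.4
```

Emit:
play_rows:
  motion:
    - [[0,4,0],[0,0,0.3],0]
    - [[-0.1,8.3,0],[0,0,0.3],0]
    - [[-0.2,8.3,2],[0,0,0.3],0]
    - [[-0.2,8.3,4.4],[0,0,0.3],0]
    - [[-0.2,8.3,4.4],[0,0,0.3],0]
    - [[-0.2,8.3,4.4],[0,0,0.3],0]

```text
t: 44.72
ee_pos: [0.5301, 0.1442, 0.2054]
tcp_rot: [-0.184, -3.133, -0.0]
contact_force: [0.5, 1.0, -0.8]
width: 0.0879
```

```bash
python3 look.py w20 .062; python3 -c "
from h import *
s=dict(np.load('w20.npz'));u,v=map(int,w2px(s,[.599,.145,.072]));print(u,v,u-40,v-30)
cv2.imwrite('pics/w20z.png',cv2.resize(s['frame'][v-30:v+30,u-40:u+40],(800,600),interpolation=cv2.INTER_CUBIC))"
```

```text
t 44.775 ee [0.53028655 0.14413157 0.205695  ]
red [311 200  20   9 161] [0.54220759 0.14718963 0.062     ]
red [317 264   6   4  19] [0.60109222 0.1401359  0.062     ]
bright [ 107  187  242  101 2047] (array([0.56598688, 0.06362553]), (208.96987915039062, 96.47400665283203), 83.38066864013672)
bright [ 58 205  56   9 329] (array([ 0.52320782, -0.05889302]), (49.751678466796875, 7.367523670196533), 83.40975952148438)
bright [ 381  208   77   53 2582] (array([0.58087305, 0.23156367]), (65.13336944580078, 49.817840576171875), 83.7128677368164)
bright [169 227  18  27 344] (array([0.56139929, 0.01650539]), (25.126392364501953, 15.145753860473633), -4.9110870361328125)
bright [312 228  17  48 658] (array([0.58759229, 0.14167262]), (46.50701904296875, 14.292753219604492), -7.512367248535156)
324 267 284 237
```

View pics/w20.png

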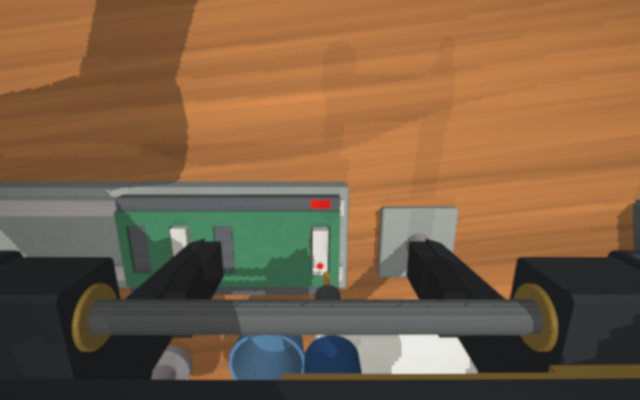

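View pics/w20z.png

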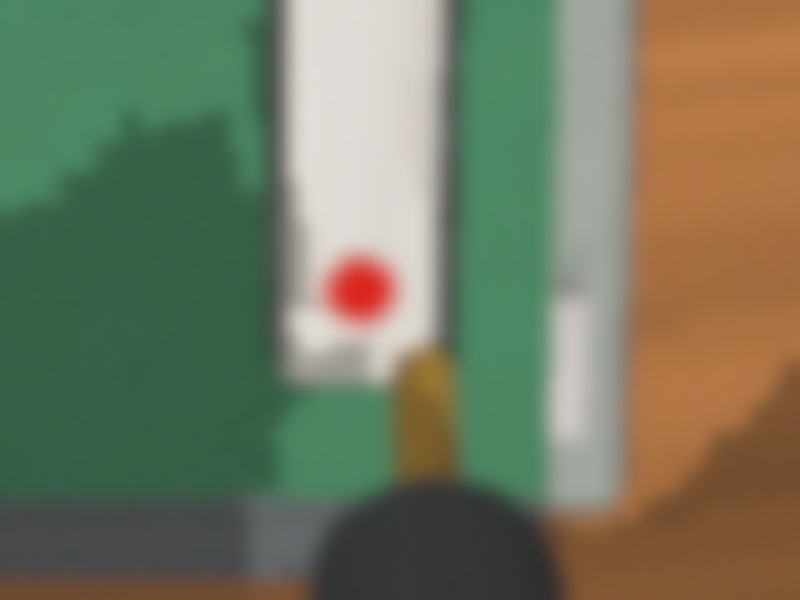

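```bash
python3 - <<'E'
from dd import *
for t in [(326,271.5),(326.2,273.5)]: go("w20",(314,260,326,270),t)
E
```

```text
dot px 319.56363636363636 265.58014354066984 [0.60113917 0.14006768 0.062     ]
tip [0.60257374 0.14554292 0.072     ] tip-dot: x 0.8 y 5.6 mm
dot px 319.56363636363636 265.58014354066984 [0.60113917 0.14006768 0.062     ]
tip [0.60456146 0.1455114  0.072     ] tip-dot: x 2.8 y 5.8 mm
```

```bash
python3 - <<'E'
from dd import *
mv([.53,.06,.25],np.radians(-6.75))
mv([.5265,-.2735,.19],np.radians(-127.6))
E
```

```text
t 44.77 shift [-0.95 -8.36 -4.43] turn [ 0.01 -0.11  0.04] dist cm 9.5
t 44.77 shift [ -4.51 -41.52   1.55] turn [-1.0000e-01 -8.0000e-02  1.2089e+02] dist cm 41.8
```

Emit:
play_rows:
  motion:
    - [[0,0,-2.5],[0,0,0],0]
    - [[0,0,-4.4],[0,0,0],0]
    - [[0,-4,-4.4],[0,0,0],60]
    - [[0,-8.4,-4.4],[0,0,0],60]
    - [[0,-8.4,-4.4],[0,0,0],60]
    - [[0,-8.4,-4.4],[0,0,0],60]

```text
t: 45.52
ee_pos: [0.5207, 0.061, 0.2502]
tcp_rot: [-0.184, -3.135, -0.001]
contact_force: [0.7, -0.3, 0.7]
width: 0.0673
```

```bash
python3 - <<'E'
from dd import *
mv([.5265,-.2735,.22],np.radians(-127.6))
E
```

```text
t 45.52 shift [ -4.5  -33.15   3.  ] turn [-3.0000e-02 -6.0000e-02  1.2087e+02] dist cm 33.6
```

Emit:
play_rows:
  motion:
    - [[-0.4,-3,0],[0,0,11],60]
    - [[-0.8,-6,0],[0,0,22],60]
    - [[-1.2,-9,0],[0,0,33],60]
    - [[-1.6,-12,0],[0,0,44],60]
    - [[-2,-15,0],[0,0,55],60]
    - [[-2.5,-18,0],[0,0,66],60]
    - [[-2.9,-21,1],[0,0,77],60]
    - [[-3.3,-24,2],[0,0,88],60]
    - [[-3.7,-27,3],[0,0,99],60]
    - [[-4.1,-30,3],[0,0,110],60]
    - [[-4.5,-33.1,3],[0,0,120.8],60]
    - [[-4.5,-33.1,3],[0,0,120.8],60]

```text
t: 47.02
ee_pos: [0.5272, -0.2739, 0.2198]
tcp_rot: [-2.82, -1.383, 0.0]
contact_force: [0.2, 0.1, -0.8]
width: 0.0672
```

Emit:
play_rows:
  motion:
    - [[0,0,0],[0,0,0],60]
    - [[0,0,0],[0,0,0],60]

```text
t: 47.28
ee_pos: [0.5277, -0.2731, 0.2199]
tcp_rot: [-2.819, -1.386, 0.0]
contact_force: [0.4, -0.1, 0.5]
width: 0.0676
```

```bash
python3 look.py w21; python3 - <<'E'
from dd import *
s=dict(np.load("w21.npz"))
print(w2px(s,[.5265,-.2735,.128]))
mv([.5265,-.2735,.1046],np.radians(-127.6))
E
```

```text
t 47.325 ee [ 0.52758823 -0.2732368   0.21991846]
[313.57367593 207.74406894]
t 47.33 shift [-0.09 -0.06 11.53] turn [-0.03 -0.   -0.04] dist cm 11.5
```

View pics/w21.png

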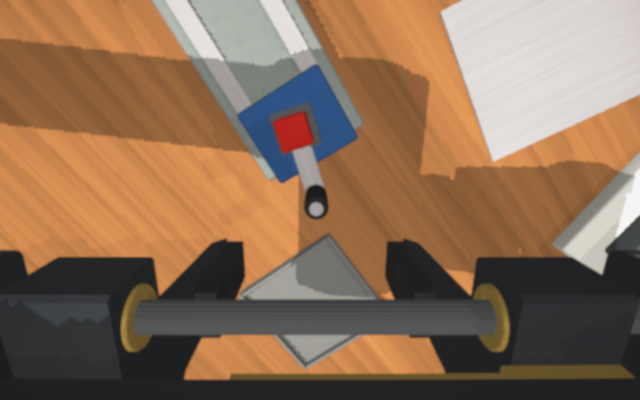

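Emit:
play_rows:
  motion:
    - [[0,0.1,4],[0,0,0],60]
    - [[-0.1,0.1,8],[0,0,0],60]
    - [[-0.1,0.1,10.5],[0,0,0],60]
    - [[-0.1,0.1,11.5],[0,0,0],60]
    - [[-0.1,0.1,11.5],[0,0,0],60]
    - [[-0.1,0.1,11.5],[0,0,0],255]
    - [[-0.1,0.1,11.5],[0,0,0],255]
    - [[-0.1,0.1,11.5],[0,0,0],255]
    - [[-0.1,0.1,11.5],[0,0,0],255]
    - [[-0.1,0.1,11.5],[0,0,0],255]

```text
t: 48.58
ee_pos: [0.5277, -0.2746, 0.105]
tcp_rot: [-2.819, -1.386, 0.0]
contact_force: [-0.2, -0.3, -0.0]
width: 0.0197
```

```bash
python3 ang.py 165 255
```

```text
r 55.316351337671726 beta 162.9635180084099 [ 0.52773643 -0.27457903  0.10497307] [-0.19539979 -0.26384704 -0.03800155] t 48.575 tool yaw -127.63756459588998 tilt -0.9999998793323793
knob tool cm [-5.28889798  1.62066148] z 0.1049730671655204
165 -0.02 -0.2
180 -0.21 -1.62
195 -0.02 -3.04
210 0.53 -4.37
225 1.4 -5.51
240 2.54 -6.38
255 3.87 -6.93
t 48.58 shift [-0.    0.    0.06] turn [-0.03 -0.01  0.01] dist cm 0.1
```

Emit:
play_rows:
  motion:
    - [[-0.21,-1.62,0],[0,0,0],255]
    - [[-0.02,-3.04,0],[0,0,0],255]
    - [[0.53,-4.37,0],[0,0,0],255]
    - [[1.4,-5.51,0],[0,0,0],255]
    - [[2.54,-6.38,0],[0,0,0],255]
    - [[3.32,-6.76,0],[0,0,0],255]
    - [[3.32,-6.76,0],[0,0,0],255]
    - [[3.32,-6.76,0],[0,0,0],255]

```text
t: 49.58
ee_pos: [0.4943, -0.2067, 0.105]
tcp_rot: [-2.818, -1.385, 0.001]
contact_force: [-3.0, 0.3, 4.3]
width: 0.0168
```

```bash
python3 ang.py;python3 - <<'E'
from dd import *
s=snapshot("scene");np.savez("s6.npz",**s)
cv2.imwrite("pics/s6y.png",cv2.resize(s["frame"][205:235,340:380],(800,600),interpolation=cv2.INTER_CUBIC))
go("s6",(357,220,367,226),(340+480/20-.5,205+328/20-.5))
E
```

```text
r 55.33548284243547 beta 249.25721351401796 [ 0.49425146 -0.20672306  0.10498127] [-3.01002151  0.29597377  4.31328218] t 49.575 tool yaw -127.63280222286835 tilt -0.999998365325831
t 49.58 shift [-0.    0.    0.06] turn [-0.1  -0.02  0.02] dist cm 0.1
dot px 362.91875 223.68125 [0.60167748 0.1457513  0.062     ]
tip [0.59943299 0.14603508 0.072     ] tip-dot: x -2.3 y 0.0 mm
```

View pics/s6y.png

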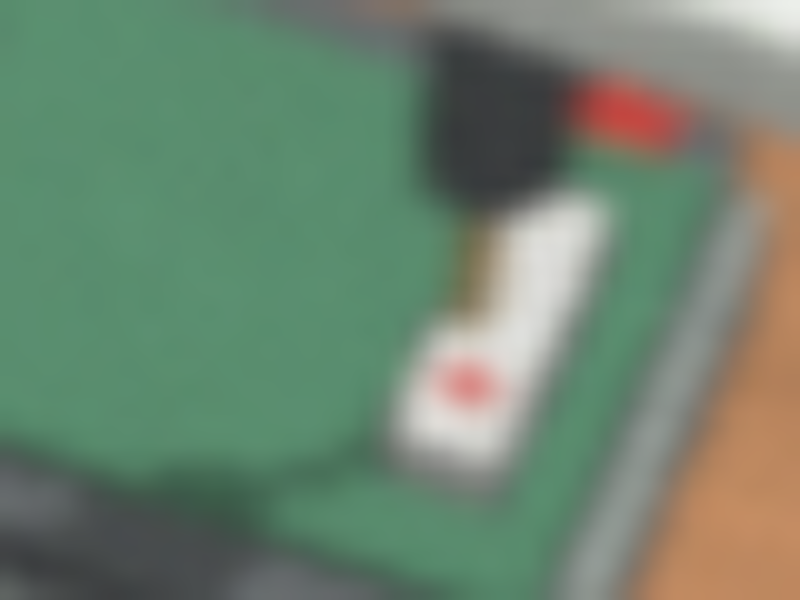

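Emit:
play_rows:
  motion:
    - [[0,0,0],[0,0,0],60]
    - [[0,0,0],[0,0,0],60]
    - [[0,0,0],[0,0,0],60]
    - [[0,0,-3],[0,0,0],60]
    - [[0,0,-8],[0,0,0],60]
    - [[0,0,-14],[0,0,0],60]
    - [[0,0,-14],[0,0,0],60]

```text
t: 50.5
ee_pos: [0.4956, -0.2077, 0.2492]
tcp_rot: [2.814, 1.383, 0.006]
contact_force: [-0.4, 0.2, -0.3]
width: 0.0672
```

```bash
python3 - <<'E'
from dd import *
mv([.525,.08,.25],np.radians(-6.75))
E
```

```text
t 50.50 shift [ 24.58 -15.24  -0.17] turn [   0.31    0.41 -120.89] dist cm 28.9
```

Emit:
play_rows:
  motion:
    - [[2.2,-1.4,0],[0,0,-11],60]
    - [[4.5,-2.8,0],[0,0,-22],60]
    - [[6.7,-4.2,0],[0,0,-33],60]
    - [[8.9,-5.5,0],[0,0,-44],60]
    - [[11.2,-6.9,0],[0,0,-55],60]
    - [[13.4,-8.3,0],[0,0,-66],60]
    - [[15.6,-9.7,0],[0,0,-77],60]
    - [[17.9,-11.1,0],[0,0,-88],60]
    - [[20.1,-12.5,0],[0,0,-99],60]
    - [[22.4,-13.8,0],[0,0,-110],60]
    - [[24.6,-15.2,-0.2],[0.3,0.4,-120.9],0]
    - [[24.6,-15.2,-0.2],[0.3,0.4,-120.9],0]

```text
t: 52.0
ee_pos: [0.5252, 0.0814, 0.2491]
tcp_rot: [-0.176, -3.135, -0.0]
contact_force: [0.5, -0.4, 0.2]
width: 0.0851
```

```bash
python3 - <<'E'
from dd import *
mv([.53,.144,.205],np.radians(-6.75))
E
```

```text
t 52.00 shift [0.22 6.27 4.41] turn [ 0.01 -0.09  0.31] dist cm 7.7
```

Emit:
play_rows:
  motion:
    - [[0.1,3,0],[0,0,0.3],0]
    - [[0.2,6.3,0],[0,0,0.3],0]
    - [[0.2,6.3,2],[0,0,0.3],0]
    - [[0.2,6.3,4.4],[0,0,0.3],0]
    - [[0.2,6.3,4.4],[0,0,0.3],0]
    - [[0.2,6.3,4.4],[0,0,0.3],0]

```text
t: 52.75
ee_pos: [0.5304, 0.1442, 0.2055]
tcp_rot: [-0.185, -3.135, -0.001]
contact_force: [0.4, 0.2, 0.2]
width: 0.088
```

```bash
python3 look.py w22 .062; python3 -c "
from dd import *
s=dict(np.load('w22.npz'));u,v=map(int,w2px(s,[.599,.145,.072]));print(u,v,u-40,v-30)
cv2.imwrite('pics/w22z.png',cv2.resize(s['frame'][v-30:v+30,u-40:u+40],(800,600),interpolation=cv2.INTER_CUBIC))
go('w22',(318,255,334,276),(326,271.5))"
```

```text
t 52.8 ee [0.53055253 0.14421521 0.20575143]
red [317 199  20   9 168] [0.54276401 0.15261291 0.062     ]
red [324 263   5   5  21] [0.60182464 0.14605962 0.062     ]
bright [  61  187  287   27 1866] (array([0.52114307, 0.04547795]), (253.24429321289062, 22.299591064453125), 88.39319610595703)
bright [ 381  207   77   54 2571] (array([0.58118915, 0.23158492]), (65.47325897216797, 49.910850524902344), 84.18726348876953)
bright [175 226  18  23 302] (array([0.5595351 , 0.02247909]), (21.06603240966797, 15.100714683532715), -4.195869445800781)
bright [318 227  17  49 674] (array([0.58841504, 0.1474902 ]), (47.58385467529297, 14.388035774230957), -7.847442626953125)
324 267 284 237
dot px 325.6975425330813 265.19565217391306 [0.60198932 0.1457617  0.062     ]
tip [0.60314872 0.14558024 0.072     ] tip-dot: x 1.2 y -0.0 mm
```

View pics/w22z.png

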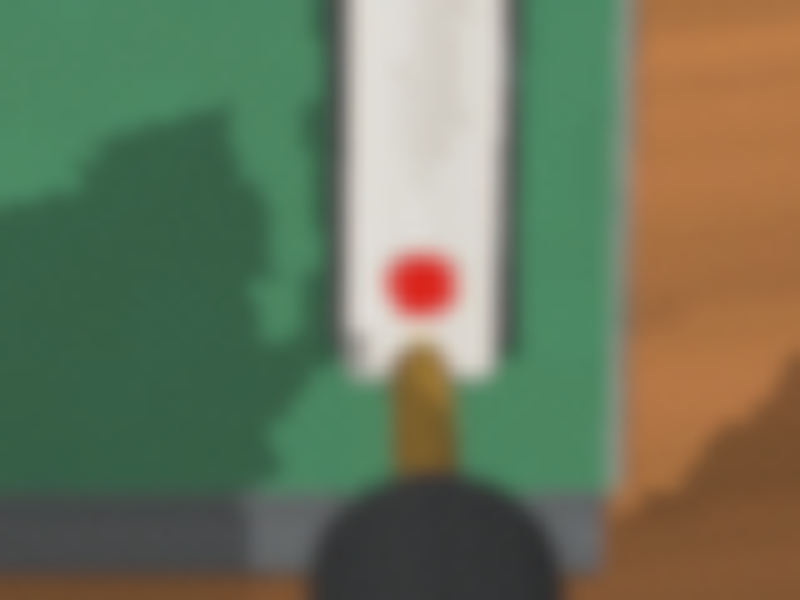

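Emit:
play_rows:
  motion:
    - [[0,0,-2.5],[0,0,0],0]
    - [[0,0,-4.4],[0,0,0],0]
    - [[0,-4,-4.4],[0,0,0],0]
    - [[0,-8.4,-4.4],[0,0,0],0]
    - [[0,-8.4,-4.4],[0,0,0],0]

```text
t: 53.42
ee_pos: [0.5208, 0.0587, 0.2506]
tcp_rot: [0.19, 3.135, 0.0]
contact_force: [0.1, -0.0, -0.3]
width: 0.0882
```

```bash
python3 - <<'E'
from dd import *
mv([.547,-.2227,.215],np.radians(-16.9))
E
```

```text
t 53.42 shift [ -6.   -27.62   3.56] turn [0.02 0.06 9.96] dist cm 28.5
```

Emit:
play_rows:
  motion:
    - [[-1.2,-5.5,0],[0,0,2],0]
    - [[-2.4,-11,0],[0,0,4],0]
    - [[-3.6,-16.5,1],[0,0,6],0]
    - [[-4.8,-22,2],[0,0,8],0]
    - [[-6,-27.6,3.6],[0,0,10],0]
    - [[-6,-27.6,3.6],[0,0,10],0]
    - [[-6,-27.6,3.6],[0,0,10],0]
    - [[-6,-27.6,3.6],[0,0,10],0]

```text
t: 54.42
ee_pos: [0.5474, -0.2211, 0.2155]
tcp_rot: [0.459, 3.106, -0.0]
contact_force: [0.2, -0.2, -0.1]
width: 0.0881
```

```bash
python3 look.py w23; python3 - <<'E'
from dd import *
s=dict(np.load("w23.npz"))
hsv=cv2.cvtColor(s["frame"],cv2.COLOR_BGR2HSV);sat,val=hsv[...,1],hsv[...,2]
red=((hsv[...,0]<8)|(hsv[...,0]>172))&(sat>130)
for th in (110,130,150):
  for m,sb,c in blobs(red&(val>th),100): print("red",th,sb,rect(s,m,.118),cent(s,m,.118))
mv([.547,-.2227,.1],np.radians(-16.9))
E
```

```text
t 54.475 ee [ 0.54740029 -0.22119278  0.21544968]
red 110 [ 297  181   33   38 1188] (array([ 0.54299243, -0.22159518]), (27.996700286865234, 23.435457229614258), -16.7452392578125) [ 0.54294305 -0.22170257  0.118     ]
red 130 [297 188  32  31 942] (array([ 0.54546869, -0.2225826 ]), (22.923839569091797, 22.51645278930664), -16.099456787109375) [ 0.54551245 -0.22233645  0.118     ]
red 150 [298 190  30  28 820] (array([ 0.54573816, -0.22265646]), (21.246299743652344, 20.56740379333496), 73.25930786132812) [ 0.54559281 -0.22246802  0.118     ]
t 54.48 shift [ 0.02 -0.16 11.54] turn [0.01 0.13 0.07] dist cm 11.5
```

View pics/w23.png

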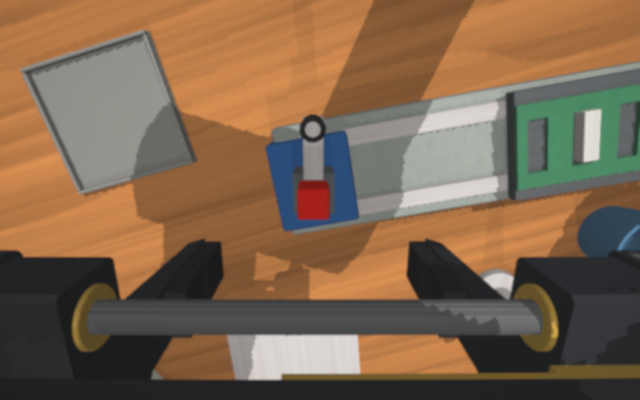

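Emit:
play_rows:
  motion:
    - [[0.1,-0.16,4],[0,0,0],0]
    - [[0.1,-0.16,8],[0,0,0],0]
    - [[0.1,-0.16,10.5],[0,0,0],0]
    - [[0.1,-0.16,11.5],[0,0,0],0]
    - [[0.1,-0.16,11.5],[0,0,0],120]
    - [[0.1,-0.16,11.5],[0,0,0],255]
    - [[0.1,-0.16,11.5],[0,0,0],255]
    - [[0.1,-0.16,11.5],[0,0,0],255]
    - [[0.1,-0.16,11.5],[0,0,0],255]
    - [[0.1,-0.16,11.5],[0,0,0],255]

```text
t: 55.72
ee_pos: [0.5462, -0.2225, 0.1005]
tcp_rot: [0.459, 3.106, -0.0]
contact_force: [0.3, -0.2, -0.5]
width: 0.0302
```

Emit:
play_rows:
  motion:
    - [[0,0,0],[0,0,0],255]
    - [[0,0,-0.5],[0,0,0],255]
    - [[0,0,-1.2],[0,0,0],255]
    - [[0,0,-2],[0,0,0],255]
    - [[0,0,-3],[0,0,0],255]
    - [[0,0,-4.5],[0,0,0],255]
    - [[0,0,-6.5],[0,0,0],255]
    - [[0,0,-6.5],[0,0,0],255]

```text
t: 56.72
ee_pos: [0.5466, -0.2229, 0.1675]
tcp_rot: [0.459, 3.102, -0.003]
contact_force: [-1.1, -0.5, -3.1]
width: 0.0242
```

```bash
python3 look.py w24; python3 - <<'E'
from dd import *
s=dict(np.load("w23.npz"))
hsv=cv2.cvtColor(s["frame"],cv2.COLOR_BGR2HSV);sat,val=hsv[...,1],hsv[...,2]
m=(sat<60)&(val>60);w=np.zeros_like(m);w[25:200,15:200]=1
for m2,sb,c in blobs(m&w,3000):
    m2=cv2.morphologyEx(m2.astype(np.uint8),cv2.MORPH_CLOSE,np.ones((15,15)));print("tray",sb,rect(s,m2,.012))
mv([.4333,-.3987,.16],np.radians(-16.9))
E
```

```text
t 56.775 ee [ 0.54615535 -0.22255841  0.16620619]
tray [   21    30   175   164 17783] (array([ 0.43198218, -0.39758344]), (132.2200164794922, 128.88833618164062), 88.44729614257812)
t 56.77 shift [  5.7  -20.13   0.61] turn [-0.02  0.21  0.07] dist cm 20.9
```

View pics/w24.png

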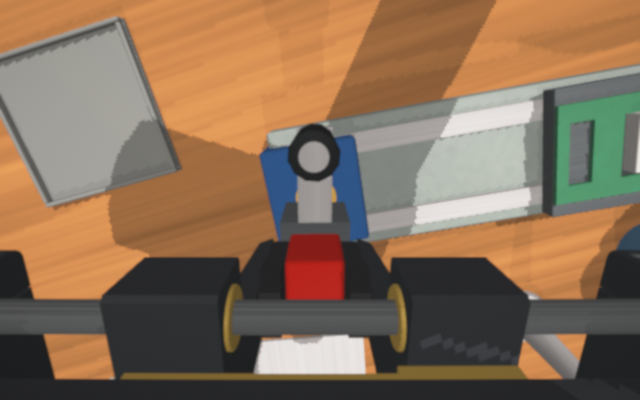

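Emit:
play_rows:
  motion:
    - [[1.4,-5,0.5],[0,0,0],255]
    - [[2.8,-10,0.5],[0,0,0],255]
    - [[4.2,-15,0.5],[0,0,0],255]
    - [[5.7,-20.1,0.5],[0,0,0],255]
    - [[5.7,-20.1,0.5],[0,0,0],255]
    - [[5.7,-20.1,0.5],[0,0,0],255]
    - [[5.7,-20.1,0.5],[0,0,0],255]

```text
t: 57.65
ee_pos: [0.4341, -0.3973, 0.1609]
tcp_rot: [0.457, 3.105, -0.0]
contact_force: [-0.1, 0.3, -3.2]
width: 0.0239
```

```bash
python3 - <<'E'
from dd import *
mv([.4328,-.3983,.056],np.radians(-16.9))
E
```

```text
t 57.65 shift [ 0.12 -0.13 10.49] turn [0.01 0.18 0.16] dist cm 10.5
```

Emit:
play_rows:
  motion:
    - [[0.1,-0.1,4],[0,0.2,0],255]
    - [[0.1,-0.1,7.5],[0,0.2,0],255]
    - [[0.1,-0.1,9.5],[0,0.2,0],255]
    - [[0.1,-0.1,10.3],[0,0.2,0],255]
    - [[0.1,-0.1,10.5],[0,0.2,0],255]
    - [[0.1,-0.1,10.5],[0,0.2,0],255]

```text
t: 58.4
ee_pos: [0.4336, -0.3981, 0.0566]
tcp_rot: [0.457, 3.107, -0.001]
contact_force: [0.2, -0.6, -2.7]
width: 0.0239
```

Emit:
play_rows:
  motion:
    - [[0,0,0.1],[0,0,0],255]
    - [[0,0,0.15],[0,0,0],255]
    - [[0,0,0.2],[0,0,0],255]
    - [[0,0,0.2],[0,0,0],255]

```text
t: 58.9
ee_pos: [0.4335, -0.3981, 0.0546]
tcp_rot: [0.457, 3.108, -0.001]
contact_force: [-0.2, 1.1, -2.8]
width: 0.0236
```

Emit:
play_rows:
  motion:
    - [[0,0,0.05],[0,0,0],255]
    - [[0,0,0.1],[0,0,0],255]
    - [[0,0,0.15],[0,0,0],255]
    - [[0,0,0.15],[0,0,0],255]

```text
t: 59.4
ee_pos: [0.4337, -0.3982, 0.0544]
tcp_rot: [0.456, 3.107, -0.002]
contact_force: [-2.7, 3.7, 9.2]
width: 0.0237
```

Contact (about 9 N up). Release, lift, and look.

Emit:
play_rows:
  motion:
    - [[0,0,0],[0,0,0],255]
    - [[0,0,-0.05],[0,0,0],60]
    - [[0,0,-0.05],[0,0,0],60]
    - [[0,0,-0.05],[0,0,0],60]
    - [[0,0,-0.05],[0,0,0],60]
    - [[0,0,-3],[0,0,0],60]
    - [[0,0,-8],[0,0,0],60]
    - [[0,0,-14],[0,0,0],60]
    - [[0,0,-20],[0,0,0],60]
    - [[0,0,-20],[0,0,0],60]

```text
t: 60.65
ee_pos: [0.4342, -0.3988, 0.2592]
tcp_rot: [0.455, 3.1, -0.013]
contact_force: [0.5, -0.1, -0.5]
width: 0.0674
```

```bash
python3 look.py w25; python3 - <<'E'
from dd import *
s=dict(np.load("w25.npz"))
hsv=cv2.cvtColor(s["frame"],cv2.COLOR_BGR2HSV);sat,val=hsv[...,1],hsv[...,2]
red=((hsv[...,0]<8)|(hsv[...,0]>172))&(sat>130)
for m,sb,c in blobs(red&(val>130),100): print("red",sb,rect(s,m,.072))
W=cloud(s);W2=W[(W[...,2]>.03)&(W[...,2]<.12)&(abs(W[...,0]-.42)<.08)&(abs(W[...,1]+.4)<.08)];print(np.percentile(W2[:,2],[50,99]))
s=snapshot("scene");np.savez("s7.npz",**s);cv2.imwrite("pics/s7.png",s["frame"])
cv2.imwrite("pics/s7y.png",cv2.resize(s["frame"][130:280,160:420],(800,460),interpolation=cv2.INTER_CUBIC))
go("s7",(357,220,367,226),(340+480/20-.5,205+328/20-.5))
s=snapshot("top");cv2.imwrite("pics/t7.png",s["frame"])
E
```

```text
t 60.7 ee [ 0.43365334 -0.39809259  0.25599331]
red [305 165  24  24 566] (array([ 0.43313303, -0.39844089]), (23.16498565673828, 22.871322631835938), -16.513832092285156)
[0.06383293 0.08444083]
dot px 362.90909090909093 223.6787878787879 [0.60167714 0.14572522 0.062     ]
tip [0.59943299 0.14603508 0.072     ] tip-dot: x -2.3 y 0.0 mm
```

View pics/w25.png

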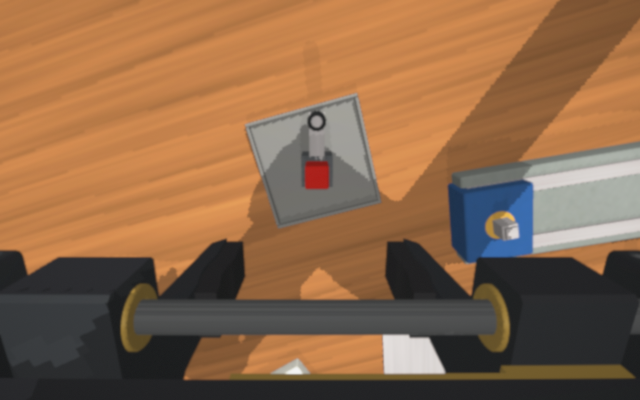

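View pics/s7y.png

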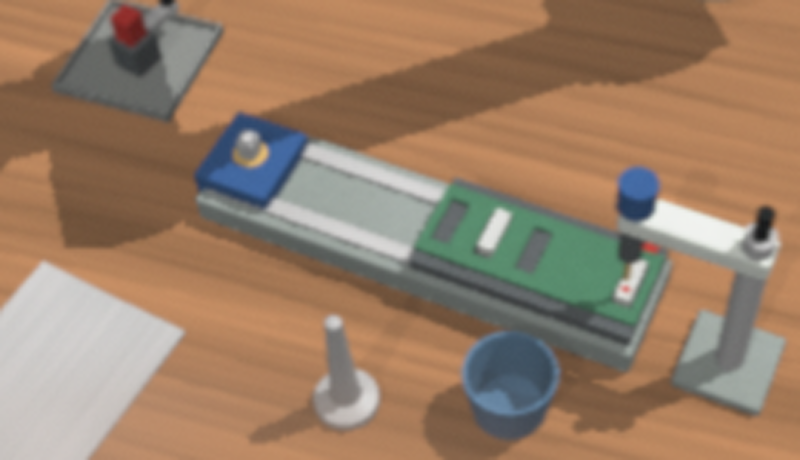

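View pics/t7.png

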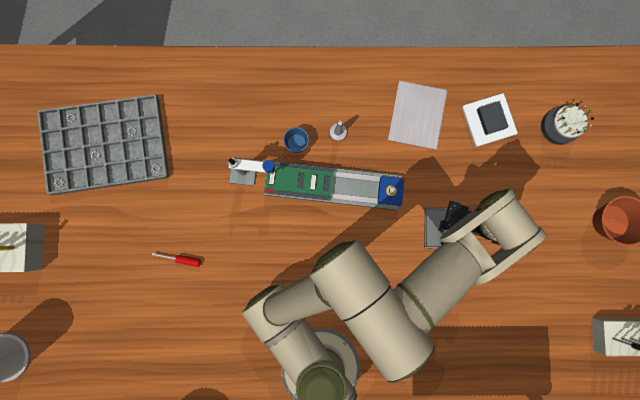

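```bash
python3 -c "
from bench import ctrl
print(ctrl.job_done(), ctrl.sense()['t'])"
```

```text
the job is handed in; nothing more can be done
the job is handed in; nothing more can be done
```

I loaded both blanks and wound the dot under the drill. The crank is off the shaft and standing in its tray. The job was handed in at about 61 s, but no verdict is reported.

- **Blanks:** Only two were on the bench, the marked one and one plain. The marked blank is in slot0, dot up and at the end away from the robot. Its top read about 0.0615 m against 0.062 m for a seated blank. The plain one is in slot2; I judged it seated from the pictures only. It was not knocked aside during the run.
- **Dot under the drill:** Along the slide, the wrist and scene cameras both put the dot within about 0.3 mm of the tip. Across the slide they disagree. The wrist view gives about +0.3 to +1.2 mm and the scene view about -2.3 mm, where the tip is only 2 pixels wide. The offset across the slide is therefore known only to about 2 mm. After the crank came off, the scene view read the same as before.
- **Crank:** It stands upright about 1 mm from the middle of the tray.
- **Forces:** The readings I saw peaked at about 16 N at the wrist during winding.
- **Other items:** The last pictures show the drill stand, pot, mandrel and screwdriver where they were at the start.

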